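Vent the air line with the foot valve and open the filter

TASK

The air supply is shut off but the line is still under pressure: reach in under the guard of the foot valve, press its treadle down to the stop and keep it fully down for two seconds without ramming it, then let it come back up. After that twist the cover of the filter housing about a quarter turn anticlockwise (seen from above) to unlock it, lift it off and set it down, not drop it, flat in the steel tray with its handle up. Leave everything else on the table where it is.

Things in the scene. Friction and masses are not known exactly. Their poses are not given: they have to be found in the camera images.
- foot_valve: Foot valve, bolted down: grey cast unit 200 long (x), 150 wide (y), 164 mm tall. Origin: middle of its underside, level with the table; +x points from the open front into the guard. In front of the guard are only the heel rest (x -103 to -57 mm, 29 high) and two pivot cheeks (x to -53, 44 high, |y| over 63 mm). Things on it must be reached through the open front.
- guard_lip (a point): Middle of the front edge of the guard's roof, on its underside: x = -20, y = 0, z = 158 mm of the foot valve. Roof (level to x = 45 mm, then sloping to the closed back) and cheeks (inner faces at y = +-63 mm) both begin here and overhang the treadle, so the tool must lean forward into the opening, 30 to 45 degrees from vertical.
- treadle (a joint): Angle of the spring treadle about its pivot, rad: 0 = up at rest, 0.24 = hard down on its stop. Springs back by itself. It takes about 6 N straight down at the point tread to start it and 14 N at the stop; then the stop is solid.
- tread (a point): Where to press: point on the treadle's upper face, middle of its width, 50 mm from the pivot; moves with it and falls about 12 mm to the stop. The treadle is a ribbed dark plate 104 wide, 8 thick, running 100 mm from the pivot towards the valve's +x; at rest it rises 0.20 rad towards its far end, at the stop it slopes 0.04 rad the other way.
- pivot (a point): Middle of the treadle's cross pivot, at x = -50, y = 0, z = 32 mm of the foot valve.
- filter_housing: Round aluminium filter housing, 128 mm diameter, rim 125 mm above the table, on a fixed 150 mm square base plate. Origin: middle of the underside, level with the table, z along the housing's axis. A pipe elbow stands at its +x side (to x = 106 mm, below 80 mm), a gauge at its -x side (to x = -90 mm, 71 mm high). A white filter element stands inside.
- cover_grip (a point): Centre of the arched bar handle on the loose grey cover. Bar along the cover's x axis, 100 long, 18 wide (y), 14 mm thick, 20 mm free beneath it; this point is 37 mm above the underside of the cover's disc, 162 mm above the table when on the housing. Take it across the bar from above.
- cover: The cover (0.3 to 0.6 kg): disc 124 mm diameter, 10 thick, origin on its axis at the disc's underside, x along the bar, z up. Spigot below 88 mm diameter, 17.5 mm deep, 2 mm play, two lugs under lips in the rim. Locked at -0.1 to 0.1 rad (its x from the housing's x); turn anticlockwise to a stop at about 1.5 rad: it lifts free from 1.2 rad to the stop. Torque under 0.5 N m.
- tray: Empty square steel tray, fixed, 200 x 200 mm outside, 5 mm walls and floor, 22 mm high. Origin: middle of the underside. The cover standing in it on its spigot has cover_grip about 60 mm above the table.
- sensor_a: Bystander: clear hexagonal sensor block, 46 mm across, 40 mm high, origin at the underside.
- sensor_b: Bystander: another such sensor block.
- mouse: Bystander: black computer mouse, 112 mm long, 35 mm high.
- pupil_model: Bystander: pupil's model, grey plate 140 x 100 mm with a controller and a white tower 138 mm tall.
- spare_element: Bystander: spare white filter element standing upright, 72 mm diameter, 78 mm tall.
- pen_cup: Bystander: dark steel cup of pens, 72 mm diameter, 150 mm tall with the pens.
- screwdriver: Bystander: screwdriver lying on the table, 190 mm long.
There are look-alikes about, which are no part of the job. Leave any purple look-alike of the cover alone.

How it is judged:
By the outcome, as a careful person would: the job done as asked, in the order asked, and still so for the second after the job is handed in, with the robot touching nothing.
It also fails if it takes over 67 s, if anything falls off the work surface, if the arm or the gripper's body presses on something with over 40 N, if the wrist force passes 120 N, or if a joint passes its speed limit or range.

ROBOT

A 6-joint arm with a two-finger parallel gripper is mounted at the origin on the work surface. World frame = base frame: x ahead of the robot, y to its left, z up, the work surface at z = 0. Lengths are in m, angles in rad, forces in N, time in s.
With the tool pointing down it reaches from about 0.3 to 0.85 m from the base axis. Payload 4.2 kg.
Tool frame: the origin (TCP) lies midway between the tips of the shut fingers; the grasp point (between the pads) lies robot.pinch_z behind it (robot.pinch_z is the distance from the TCP to the grasp point, in m); z points along the fingers, y is the direction in which the jaws open and shut (so a half turn about z gives the same grasp; the last joint's range is limited). The gripper opens to 91 mm and grips with 3 to 60 N. Pads are 32 mm wide; open, the fingers measure 118 mm over their backs; the gripper's body (76 mm by 178 mm) begins 60 mm behind the grasp point.
Start: joints at [-1.245, 0.32, 1.565, -0, 1.257, -0.02], TCP at [0.195, -0.541, 0.189] pointing down, gripper open.
Joint ranges: [-3.11, 3.11], [-0.84, 2.01], [0.21, 2.61], [-1.34, 4.49], [0.05, 2.63], [-2.56, 2.56]. Speed limits (rad/s): [2.57, 2.57, 3.14, 3.14, 3.14, 3.14].

INTERFACE

Orientations are given as a unit quaternion [x, y, z, w].
In Python, from workcell import robot gives the robot as it stands.
- The arm moves only by the tool drive_tool, never from a script. Its argument "rows" is a list of rows, each a list of 7 numbers: the turn, a rotation vector about the tool's x, y, z in units of 6 degrees (1.0 is 6 degrees), then the shift along the tool's x, y, z in units of 40 mm (1.0 is 40 mm), then the gripper command: -1 is shut, 1 is fully open, values between are in proportion. A call has 1 to 12 rows; each row is the pose to reach, as a shift and turn from the pose commanded when the call began, along the tool's axes at that moment; what a row does not reach only later rows make up. A row lasts 1/12 s, in which the tool goes at most 41.7 mm and 7.16 degrees, less where a joint would pass 70% of its speed; a pose out of reach is approached as far as the arm can. A call with a gripper value outside its range is refused whole. The fingers move at their own pace and stop on an object; "force" is the grip in N (left out, the last holds). Time passes only in rows, so rows that repeat a pose let the fingers close. It gives the time, the measured TCP pose, the force and the opening at its end, in the units of the state.
- robot.read_state(): the state, without advancing time (a new reading comes with each control period).
- robot.capture(name): name is "scene" or "top"; returns the picture (420x560x3 uint8, red, green, blue); there is no depth.
- robot.camera_params(name): a dict with "fx", "fy", "cx", "cy" (pixels), "rvec" (rotation vector, rad) and "tvec" (3), from world to camera coordinates, as OpenCV has them. Camera axes: x right, y down, z forward; pixel columns grow to the right and rows downward; lengths in m; the calibration is good to about 2 mm. A picture is of the moment at which its call begins. camera_params takes no time and is no camera call.
- robot.close_job(): hands the job in, once; it reports no verdict.
The state is a dict: "time": time; "joint_pos": joint angles; "joint_velocities": joint speeds; "effort": joint torques, N m; "tcp_pos": TCP position; "tool_rot": TCP orientation; "contact_force": force on the tool from outside, world axes, zero at the start; "moment": the same for the moment, N m; "finger_gap": finger opening in m.
Only numpy, scipy, OpenCV 4.12 (cv2) and the standard library are available. Lean on these libraries where they do the work, as an engineer would, in place of code of your own. Each camera call takes 0.05 s, during which the arm holds its last target.

## Working session

There is one attempt and no reset: what is moved stays moved. The work goes in short steps, Python scripts to look and compute and a tool call to move; the robot and the scene stay as the last step left them, time stands still between calls to the robot, and variables do not carry over. Pictures are saved under pics/ and viewed, and the job is handed in when it is done.

Besides the shell and the picture viewer there is one more tool, called by a JSON object that holds its "api" and its "payload". drive_tool: Moves the arm, as the interface text tells. Its arguments: {"type":"object","properties":{"rows":{"type":"array"},"force":{"type":"number"}},"required":["rows"]}

```bash
ls; mkdir -p pics; python3 - <<'E'
from workcell import robot
import cv2
print(robot.read_state(), robot.pinch_z)
for n in("scene","top"):
    im=robot.capture(n); cv2.imwrite(f"pics/{n}0.png",im[:,:,::-1]); print(n,robot.camera_params(n))
E
```

```text
pics
{'time': 0.0, 'joint_pos': array([-1.24498867e+00,  3.20319194e-01,  1.56565677e+00,  4.29732018e-06,
        1.25738294e+00, -1.99885067e-02]), 'joint_velocities': array([-0.00068579,  0.00057746, -0.00045368, -0.00094518,  0.00111006,
       -0.00045942]), 'effort': array([ 2.09891390e-03, -4.12456870e+01, -2.31972027e+01,  7.26638851e-02,
        4.57082014e-02, -1.55248918e-04]), 'tcp_pos': array([ 0.19473071, -0.54045288,  0.18771328]), 'tool_rot': array([ 9.85090055e-01,  1.72037216e-01, -1.32492517e-04, -8.73128310e-04]), 'contact_force': array([ 0.84558104,  0.53352695, -0.05991327]), 'moment': array([0.04819736, 0.02374817, 0.02909018]), 'finger_gap': 0.09111597735702308} 0.0188
scene {'fx': 508.98932640344674, 'fy': 508.98932640344674, 'cx': 282.71672358114245, 'cy': 207.2012816948057, 'rvec': array([ 2.19139493,  1.45540947, -0.43948625]), 'tvec': array([-0.25527422, -0.33585405,  1.82315086])}
top {'fx': 417.7184659768052, 'fy': 417.7184659768052, 'cx': 274.9598543975066, 'cy': 211.30718440180283, 'rvec': array([ 1.9760684 , -2.25107625,  0.23652713]), 'tvec': array([0.08762291, 0.5290069 , 1.15771962])}
```

View pics/scene0.png

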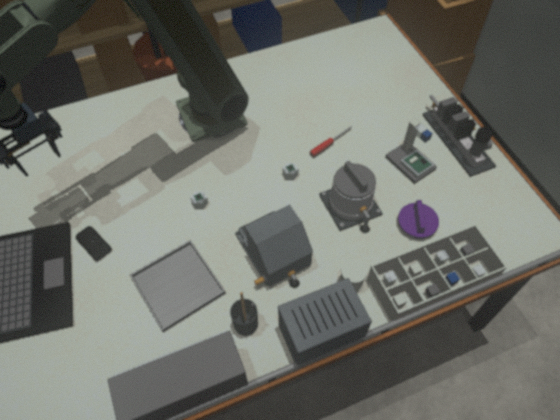

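View pics/top0.png

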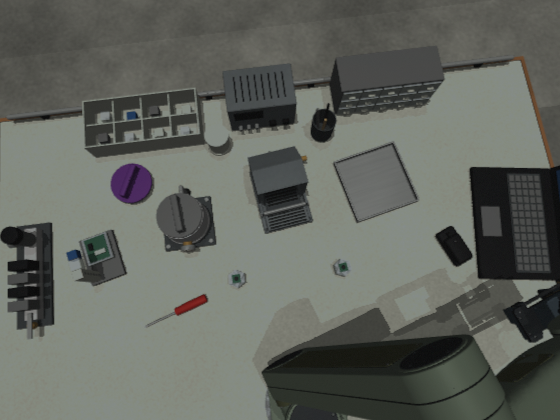

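The top view shows the foot valve at about (282,190) with its open front towards the robot, the housing with the cover at about (185,220), the tray at (375,181) and the purple look-alike at (131,183). I'll enlarge it to measure.

```bash
python3 - <<'E'
import cv2
t=cv2.imread("pics/top0.png"); s=cv2.imread("pics/scene0.png")
def crop(im,x0,y0,w,h,k,n): cv2.imwrite(n,cv2.convertScaleAbs(cv2.resize(im[y0:y0+h,x0:x0+w],None,fx=k,fy=k,interpolation=cv2.INTER_CUBIC),alpha=1.5))
crop(t,235,135,95,110,5.4,"pics/t_valve.png")
crop(t,140,175,90,90,6,"pics/t_house.png")
crop(t,325,135,100,95,6,"pics/t_tray.png")
crop(s,230,195,100,100,6,"pics/s_valve.png")
crop(s,310,150,90,90,6,"pics/s_house.png")
E
```

```text
(no output)
```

View pics/t_valve.png

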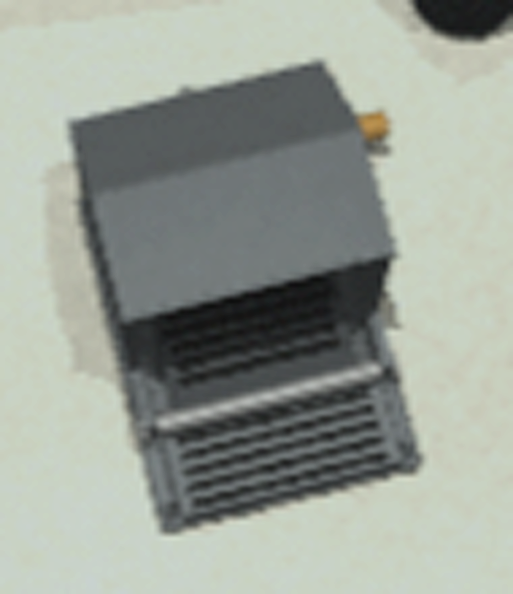

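View pics/t_house.png

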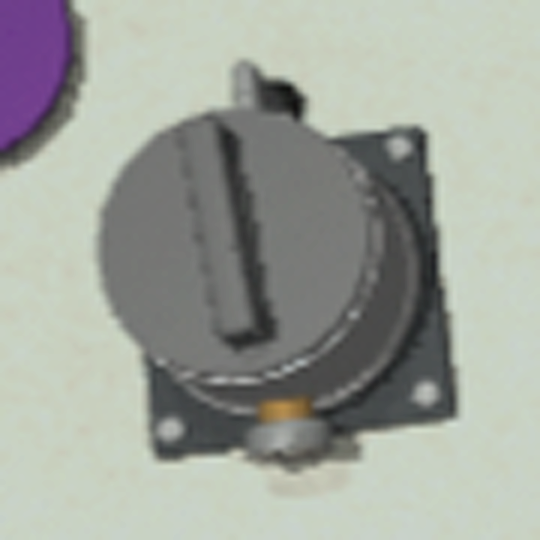

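View pics/t_tray.png

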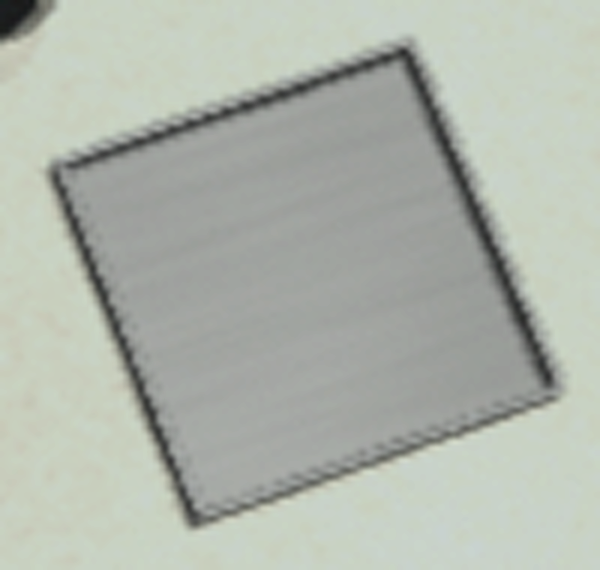

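View pics/s_valve.png

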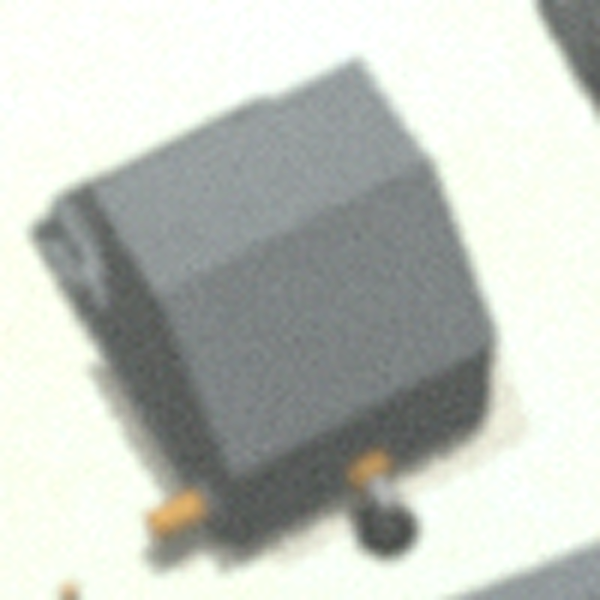

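View pics/s_house.png

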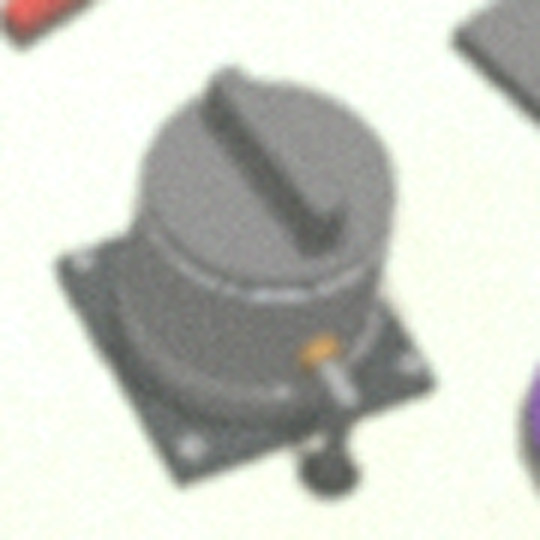

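```bash
cat > h.py <<'E'
import numpy as np, cv2
from workcell import robot
from scipy.spatial.transform import Rotation as R
def cam(n):
    p=robot.camera_params(n); K=np.array([[p['fx'],0,p['cx']],[0,p['fy'],p['cy']],[0,0,1]])
    return K,R.from_rotvec(p['rvec']).as_matrix(),np.array(p['tvec'])
def ray(n,uv):
    K,r,t=cam(n); d=r.T@np.linalg.inv(K)@np.array([*uv,1.]); return -r.T@t,d
def onz(n,uv,z):
    c,d=ray(n,uv); return c+d*(z-c[2])/d[2]
def proj(n,P):
    K,r,t=cam(n); q=K@(r@np.array(P)+t); return q[:2]/q[2]
def tri(a,b):
    c1,d1=ray("top",a); c2,d2=ray("scene",b)
    A=np.stack([d1,-d2],1); s=np.linalg.lstsq(A,c2-c1,rcond=None)[0]
    p,q=c1+s[0]*d1,c2+s[1]*d2; return (p+q)/2,np.linalg.norm(p-q)
E
python3 - <<'E'
from h import *
np.set_printoptions(precision=4,suppress=True)
def c(o,k): return lambda u,v:(np.array([u,v])+.5)/k-.5+o
V=c((235,135),5.4);H=c((140,175),6);T=c((325,135),6);SV=c((230,195),6);SH=c((310,150),6)
print("tray",*[onz("top",T(*p),.022) for p in [(53,165),(408,45),(557,393),(193,523)]],sep="\n")
tr=[onz("top",T(*p),.022) for p in [(53,165),(408,45),(557,393),(193,523)]];print(np.mean(tr,0),[np.linalg.norm(tr[i]-tr[i-1]) for i in range(4)])
pts={'FL':((129,320),.164),'FR':((393,255),.164),'CL':((100,195),.164),'CR':((363,130),.164),'HL':((165,532),.0),'HR':((420,468),.0),'PL':((160,425),.036),'PR':((380,370),.036),'BL':((72,122),.1),'BR':((323,63),.1)}
P={k:onz("top",V(*v[0]),v[1]) for k,v in pts.items()}
for k,v in P.items(): print(k,v)
for a in'FCHP': 
    d=P[a+'R']-P[a+'L']; print(a,np.linalg.norm(d),np.arctan2(d[1],d[0])+np.pi/2,(P[a+'R']+P[a+'L'])/2)
# scene crease, back
for n,a,b in [('CL',(100,195),(432,160)),('CR',(363,130),(160,285)),('FL',(129,320),(362,62)),('BL',(72,122),(495,340)),('BR',(323,63),(235,475))]:
    print(n,*tri(V(*a),SV(*b)))
print("cover c",onz("top",H(236,245),.135), "r",[onz("top",H(*p),.135) for p in [(99,245),(372,245),(236,105),(236,383)]])
b=[onz("top",H(*p),.169) for p in [(197,122),(237,330)]];print("bar",b,np.mean(b,0),np.linalg.norm(b[0]-b[1]))
d=b[1]-b[0];print(np.arctan2(d[1],d[0]))
print("base",[onz("top",H(*p),.01) for p in [(425,128),(455,412),(160,458)]])
print("gauge/elbow",onz("top",H(288,435),.06),onz("top",H(245,68),.07))
E
```

```text
tray
[ 0.6725 -0.1801  0.022 ]
[ 0.7129 -0.372   0.022 ]
[ 0.5217 -0.4114  0.022 ]
[ 0.48   -0.2194  0.022 ]
[ 0.5968 -0.2957  0.022 ] [np.float64(0.19647741374398256), np.float64(0.1960912463764554), np.float64(0.19525996453991826), np.float64(0.19642495522005946)]
FL [0.5659 0.0587 0.164 ]
FR [ 0.5819 -0.0751  0.164 ]
CL [0.6316 0.0653 0.164 ]
CR [ 0.6483 -0.0697  0.164 ]
HL [0.4849 0.0547 0.    ]
HR [ 0.5024 -0.0914  0.    ]
PL [0.5381 0.05   0.036 ]
PR [ 0.5531 -0.0736  0.036 ]
BL [0.6942 0.076  0.1   ]
BR [ 0.7098 -0.061   0.1   ]
F 0.13483970743069287 0.11934417556326116 [ 0.5739 -0.0082  0.164 ]
C 0.1359870710573364 0.12334567796189733 [ 0.6399 -0.0022  0.164 ]
H 0.14718008071825542 0.11889866505874713 [ 0.4936 -0.0184  0.    ]
P 0.12446844986429484 0.12041880569048713 [ 0.5456 -0.0118  0.036 ]
CL [0.6312 0.0671 0.1671] 0.0038484771063413106
CR [ 0.646  -0.0684  0.1712] 0.0009401304045314654
FL [0.567  0.0604 0.1617] 0.003455086066438568
BL [0.6944 0.0754 0.099 ] 0.0013087785950827255
BR [ 0.7106 -0.061   0.0981] 0.0005355878660726739
cover c [0.5415 0.2795 0.135 ] r [array([0.5495, 0.3407, 0.135 ]), array([0.5336, 0.2187, 0.135 ]), array([0.6065, 0.2741, 0.135 ]), array([0.479 , 0.2847, 0.135 ])]
bar [array([0.5912, 0.285 , 0.169 ]), array([0.4962, 0.2752, 0.169 ])] [0.5437 0.2801 0.169 ] 0.09553167865462592
-3.0385339053892717
base [array([0.6182, 0.2053, 0.01  ]), array([0.4722, 0.2048, 0.01  ]), array([0.4684, 0.3511, 0.01  ])]
gauge/elbow [0.4641 0.2781 0.06  ] [0.6432 0.2813 0.07  ]
```

```bash
cat >> h.py <<'E'
np.set_printoptions(precision=4,suppress=True)
VO=np.array([.595,-.006,0]); VY=.121
VR=R.from_euler('z',VY).as_matrix()
def vw(x,y,z): return VO+VR@np.array([x,y,z])
def toolR(yaw,lean=0):  # x yaw, lean towards tool x
    return R.from_euler('z',yaw).as_matrix()@np.array([[np.cos(lean),0,np.sin(lean)],[0,-1,0],[np.sin(lean),0,-np.cos(lean)]])
def delta(p,Rt):
    s=robot.read_state(); R0=R.from_quat(s['tool_rot'])
    turn=(R0.inv()*R.from_matrix(Rt)).as_rotvec()/np.radians(6)
    sh=R0.as_matrix().T@(np.array(p)-s['tcp_pos'])/.04
    print("row",np.r_[turn,sh].round(3),"t",s['time'])
def st():
    s=robot.read_state(); print(s['time'],s['tcp_pos'],R.from_quat(s['tool_rot']).as_matrix()[:,[0,2]].T.tolist(),"F",s['contact_force'],"M",s['moment'],s['finger_gap'],"q",s['joint_pos'])
E
python3 - <<'E'
from h import *
L=np.radians(45)
Rt=toolR(VY,L); print(np.linalg.det(Rt))
delta([.3,-.35,.28],toolR(VY,L/2))
delta(vw(-.10,0,.165),Rt)
print(vw(-.1,0,.165),vw(.002,0,.06))
for n,uv,z in[('sa',(237,279),.04),('sb',(342,268),.04),('mouse',(453,246),.03),('laptop',(471,250),.0)]: print(n,onz("top",uv,z))
E
```

```text
0.9999999999999998
row [-0.436  3.736  2.116  4.09  -3.593 -2.299] t 0.1
row [-0.857  7.469  2.029 11.506 -9.737  0.586] t 0.1
[ 0.4957 -0.0181  0.165 ] [ 0.597  -0.0058  0.06  ]
sa [0.358  0.1505 0.04  ]
sb [ 0.35   -0.1507  0.04  ]
mouse [ 0.3715 -0.4837  0.03  ]
laptop [ 0.3549 -0.5476  0.    ]
```

{"api": "drive_tool", "payload": {"rows": [[-0.2,1.0,0.6,1.0,-0.9,-0.6,-1],[-0.3,2.0,1.1,2.0,-1.8,-1.2,-1],[-0.4,3.0,1.6,3.0,-2.7,-1.8,-1],[-0.44,3.7,2.1,4.1,-3.6,-2.3,-1],[-0.5,4.2,2.1,5.0,-4.4,-2.0,-1],[-0.6,4.8,2.1,6.0,-5.2,-1.7,-1],[-0.6,5.4,2.1,7.0,-6.0,-1.3,-1],[-0.7,6.0,2.1,8.0,-6.8,-0.9,-1],[-0.8,6.6,2.05,9.0,-7.6,-0.5,-1],[-0.85,7.2,2.03,10.0,-8.5,0.0,-1],[-0.857,7.47,2.03,11.0,-9.3,0.4,-1],[-0.857,7.47,2.03,11.5,-9.74,0.59,-1]], "force": 40}}

```text
time: 1.1
tcp_pos: [0.4306, -0.1257, 0.1992]
tool_rot: [0.923, 0.054, 0.382, -0.023]
contact_force: [0.6, -1.2, 0.2]
finger_gap: 0.0141
```

```bash
python3 - <<'E'
from h import *
st(); delta(vw(-.10,0,.165),toolR(VY,np.radians(45)))
E
```

```text
1.1 [ 0.4306 -0.1257  0.1992] [[0.7030508969553217, 0.08222158002922542, 0.7063703335133884], [0.7014746537181713, 0.08302312136892537, -0.7078421232938406]] F [ 0.5647 -1.1902  0.2288] M [-0.0363  0.4123 -0.0241] 0.01414999017337686 q [-0.7693 -0.1385  2.3568  1.0761  0.6716 -0.1109]
row [ 0.022  0.01  -0.031  0.761 -2.482  1.971] t 1.1
```

{"api": "drive_tool", "payload": {"rows": [[0,0,0,0.25,-0.8,0.65,-1],[0,0,0,0.5,-1.6,1.3,-1],[0,0,0,0.76,-2.48,1.97,-1],[0,0,0,0.76,-2.48,1.97,-1],[0,0,0,0.76,-2.48,1.97,-1],[0,0,0,0.76,-2.48,1.97,-1]]}}

```text
time: 1.6
tcp_pos: [0.4966, -0.0181, 0.1664]
tool_rot: [0.922, 0.058, 0.382, -0.023]
contact_force: [-0.2, -0.5, 0.2]
finger_gap: 0.0005
```

```bash
python3 - <<'E'
from h import *
st(); Rt=toolR(VY,np.radians(45)); delta(vw(-.10,0,.165),Rt); delta(vw(.002,0,.075),Rt)
cv2.imwrite("pics/s1.png",robot.capture("scene")[:,:,::-1]);cv2.imwrite("pics/t1.png",robot.capture("top")[:,:,::-1])
E
```

```text
1.6 [ 0.4966 -0.0181  0.1664] [[0.7021037713787025, 0.08877803555653084, 0.7065187574428058], [0.7011932551882101, 0.08659606967418412, -0.7076928285602065]] F [-0.2391 -0.4641  0.2061] M [-0.0278  0.3766  0.0092] 0.0005192838637489006 q [-0.2463 -0.0552  2.3992  1.3912  0.2621 -0.0836]
row [-0.013  0.008  0.032 -0.041 -0.003  0.009] t 1.6
row [-0.013  0.008  0.032  0.174  0.002  3.403] t 1.6
```

View pics/t1.png

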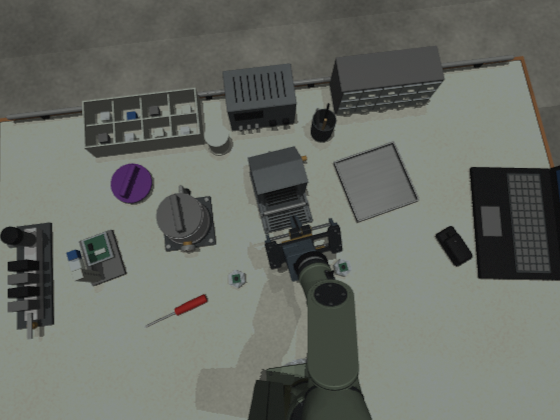

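View pics/s1.png

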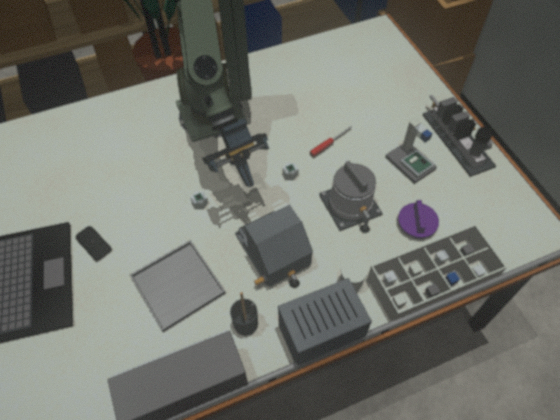

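The hand is leaning at the valve's front, fingertips at about (298,228) in the top view, in line with the opening. Now I move in along the tool axis.

{"api": "drive_tool", "payload": {"rows": [[0,0,0,0.0,0,0.5,-1],[0,0,0,0.05,0,1.0,-1],[0,0,0,0.1,0,1.5,-1],[0,0,0,0.12,0,2.0,-1],[0,0,0,0.15,0,2.5,-1],[0,0,0,0.17,0,3.0,-1],[0,0,0,0.17,0,3.4,-1],[0,0,0,0.17,0,3.4,-1],[0,0,0,0.17,0,3.4,-1]]}}

```text
time: 2.45
tcp_pos: [0.5971, -0.0095, 0.0754]
tool_rot: [0.922, 0.055, 0.382, -0.022]
contact_force: [-0.4, -0.5, -0.5]
finger_gap: 0.0001
```

```bash
python3 - <<'E'
from h import *
st(); Rt=toolR(VY,np.radians(45)); delta(vw(.002,0,.065),Rt); delta(vw(.002,0,.045),Rt)
im=robot.capture("top")[:,:,::-1];cv2.imwrite("pics/t2.png",cv2.convertScaleAbs(cv2.resize(im[130:290,220:380],None,fx=3.7,fy=3.7,interpolation=cv2.INTER_CUBIC),alpha=1.6))
E
```

```text
2.45 [ 0.5971 -0.0095  0.0754] [[0.7023568868839025, 0.08413552693824114, 0.7068352117386186], [0.7020478027945277, 0.08213886728733429, -0.7073769073641929]] F [-0.4108 -0.5289 -0.532 ] M [-0.0274  0.4572 -0.0162] 0.00010339732056026651 q [-0.1469  0.2851  2.3529  2.5191  0.321  -1.1633]
row [ 0.031  0.004 -0.012 -0.178 -0.095  0.19 ] t 2.45
row [ 0.031  0.004 -0.012 -0.531 -0.095  0.544] t 2.45
```

View pics/t2.png

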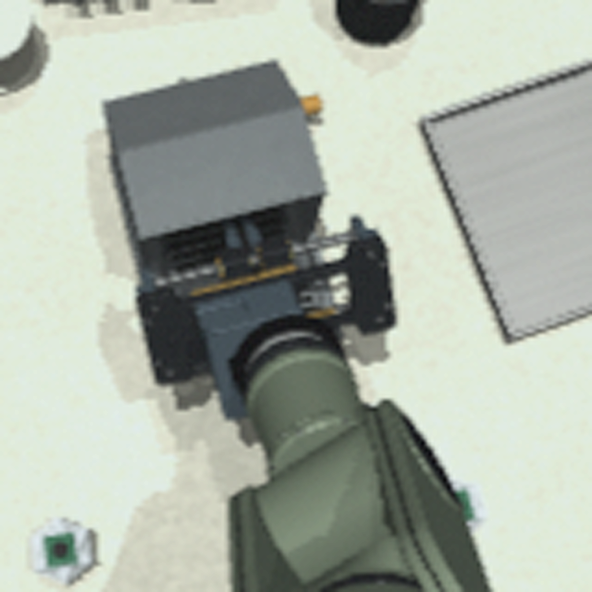

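{"api": "drive_tool", "payload": {"rows": [[0,0,0,-0.05,-0.03,0.05,-1],[0,0,0,-0.1,-0.06,0.1,-1],[0,0,0,-0.15,-0.09,0.15,-1],[0,0,0,-0.2,-0.09,0.2,-1],[0,0,0,-0.24,-0.09,0.24,-1],[0,0,0,-0.27,-0.09,0.27,-1],[0,0,0,-0.27,-0.09,0.27,-1]]}}

```text
time: 3.08
tcp_pos: [0.5966, -0.0038, 0.0599]
tool_rot: [0.922, 0.056, 0.382, -0.023]
contact_force: [0.1, -0.1, -0.5]
finger_gap: 0.0002
```

```bash
python3 - <<'E'
from h import *
st(); Rt=toolR(VY,np.radians(45)); delta(vw(.002,0,.045),Rt)
E
```

```text
3.0833 [ 0.5966 -0.0038  0.0599] [[0.7020514514723238, 0.0864413291771262, 0.7068604219332806], [0.7017993649269614, 0.0844464817693526, -0.7073517110355304]] F [ 0.0592 -0.0611 -0.4515] M [0.0416 0.4115 0.0328] 0.0002119424784039061 q [-0.1329  0.3206  2.3722  2.6232  0.3646 -1.2637]
row [ 0.008  0.003  0.01  -0.261  0.049  0.267] t 3.0833
```

Next I go down slowly in about 1.5 mm steps, with short calls so I can watch the force.

{"api": "drive_tool", "payload": {"rows": [[0,0,0,-0.03,0,0.03,-1],[0,0,0,-0.06,0,0.06,-1],[0,0,0,-0.09,0,0.09,-1],[0,0,0,-0.12,0,0.12,-1],[0,0,0,-0.15,0,0.15,-1],[0,0,0,-0.15,0,0.15,-1]]}}

```text
time: 3.58
tcp_pos: [0.5966, -0.0039, 0.0514]
tool_rot: [0.922, 0.056, 0.382, -0.022]
contact_force: [-0.4, 0.6, 0.4]
finger_gap: 0.0001
```

{"api": "drive_tool", "payload": {"rows": [[0,0,0,-0.03,0,0.03,-1],[0,0,0,-0.06,0,0.06,-1],[0,0,0,-0.09,0,0.09,-1],[0,0,0,-0.09,0,0.09,-1]]}}

```text
time: 3.92
tcp_pos: [0.5966, -0.004, 0.0464]
tool_rot: [0.922, 0.056, 0.382, -0.022]
contact_force: [-0.5, -0.8, -0.5]
finger_gap: 0.0001
```

{"api": "drive_tool", "payload": {"rows": [[0,0,0,-0.03,0,0.03,-1],[0,0,0,-0.06,0,0.06,-1],[0,0,0,-0.06,0,0.06,-1]]}}

```text
time: 4.17
tcp_pos: [0.5967, -0.004, 0.0431]
tool_rot: [0.922, 0.056, 0.382, -0.022]
contact_force: [-0.8, 0.1, 0.6]
finger_gap: 0.0004
```

{"api": "drive_tool", "payload": {"rows": [[0,0,0,-0.03,0,0.03,-1],[0,0,0,-0.06,0,0.06,-1],[0,0,0,-0.06,0,0.06,-1]]}}

```text
time: 4.42
tcp_pos: [0.5966, -0.004, 0.0396]
tool_rot: [0.922, 0.056, 0.382, -0.022]
contact_force: [-1.2, 0.5, -0.0]
finger_gap: 0.0005
```

```bash
python3 - <<'E'
from h import *
st()
im=robot.capture("top")[:,:,::-1];cv2.imwrite("pics/t3.png",cv2.convertScaleAbs(cv2.resize(im[170:230,245:345],None,fx=7,fy=7,interpolation=cv2.INTER_CUBIC),alpha=1.8))
print(proj("top",robot.read_state()['tcp_pos']),[proj("top",vw(x,y,z)) for x,y,z in [(-.0015,-.052,.046),(-.0015,.052,.046)]])
E
```

```text
4.4167 [ 0.5966 -0.004   0.0396] [[0.7019735432082642, 0.08627177885601249, 0.7069585028901306], [0.701927338050959, 0.08420469620118909, -0.7072535480535679]] F [-1.1706  0.4768 -0.0207] M [-0.0653  0.4122  0.0259] 0.0005224886866092317 q [-0.1333  0.3707  2.3933  2.7017  0.428  -1.3489]
[279.7442 191.5915] [array([297.6475, 187.7854]), array([263.5913, 196.2445])]
```

View pics/t3.png

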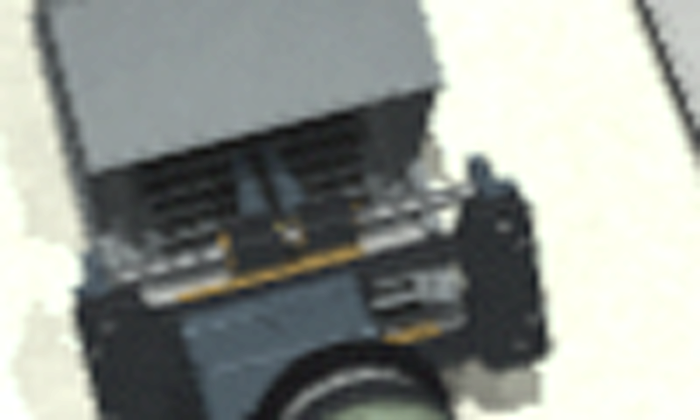

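{"api": "drive_tool", "payload": {"rows": [[0,0,0,-0.03,0,0.03,-1],[0,0,0,-0.06,0,0.06,-1],[0,0,0,-0.06,0,0.06,-1]]}}

```text
time: 4.72
tcp_pos: [0.5967, -0.004, 0.0363]
tool_rot: [0.922, 0.056, 0.382, -0.022]
contact_force: [1.1, -0.2, 0.1]
finger_gap: 0.0006
```

```bash
python3 - <<'E'
from h import *
st()
im=robot.capture("top")[:,:,::-1];cv2.imwrite("pics/t4raw.png",im)
a=cv2.imread("pics/top0.png")[180:225,250:315];b=im[180:225,250:315]
f=lambda q:cv2.convertScaleAbs(cv2.resize(q,None,fx=8,fy=8,interpolation=cv2.INTER_CUBIC),alpha=2.2)
cv2.imwrite("pics/cmp.png",np.vstack([f(a)[:290],f(b)[:290]]))
E
```

```text
4.7167 [ 0.5967 -0.004   0.0363] [[0.7019202145143943, 0.08638497835393444, 0.7069976293955003], [0.7019622649685782, 0.08424308747962984, -0.7072143103558377]] F [ 1.117  -0.172   0.0665] M [-0.0894  0.4398  0.0312] 0.0005963212563716841 q [-0.1332  0.3793  2.3965  2.7125  0.4387 -1.3609]
```

View pics/cmp.png

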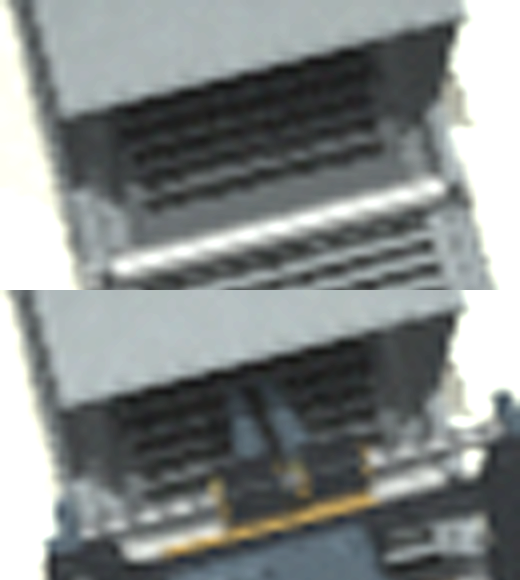

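```bash
python3 - <<'E'
from h import *
Rt=toolR(VY,np.radians(45)); p=np.array([.4966,-.0181,.1664])
for n,f in(("top","pics/t1.png"),("scene","pics/s1.png")):
    im=cv2.imread(f); u=proj(n,p); o=(u-35).astype(int)
    c=cv2.convertScaleAbs(cv2.resize(im[o[1]:o[1]+70,o[0]:o[0]+70],None,fx=7,fy=7,interpolation=cv2.INTER_CUBIC),alpha=1.8)
    for q,col in((p,(0,0,255)),(p-.079*Rt[:,2],(0,255,0)),(p+.016*Rt[:,0],(255,0,0)),(p-.016*Rt[:,0],(255,0,255))):
        w=(proj(n,q)-o+.5)*7; cv2.circle(c,tuple(w.astype(int)),3,col,-1)
    cv2.imwrite(f"pics/tip_{n}.png",c)
a=cv2.imread("pics/tip_top.png");b=cv2.imread("pics/tip_scene.png");cv2.imwrite("pics/tip.png",np.hstack([a,b])[:, :])
E
python3 -c "
import cv2;a=cv2.imread('pics/tip.png');cv2.imwrite('pics/tip2.png',cv2.resize(a,(800,400)))"
```

```text
(no output)
```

View pics/tip2.png

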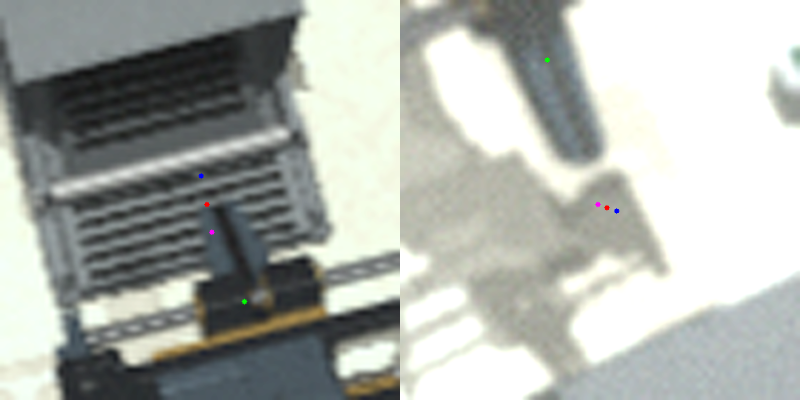

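```bash
python3 - <<'E'
from h import *
Rt=toolR(VY,np.radians(45)); p=np.array([.4966,-.0181,.1664])
k=7*800/980
o={n:(proj(n,p)-35).astype(int) for n in("top","scene")}
for T,S in(((222,207),(580,160)),((215,205),(580,163))):
    t=np.array(T)/k-.5+o["top"]; s=(np.array(S)-[400,0])/k-.5+o["scene"]
    q,e=tri(t,s); print(t,s,q,e,"in tool",Rt.T@(q-p))
# scene check of known points: valve crease corners, tray corners
print([proj("scene",x) for x in ([.6725,-.1801,.022],[.7129,-.372,.022],[.5217,-.4114,.022],[.48,-.2194,.022],[.5415,.2795,.135])])
E
```

```text
[293.35  215.725] [249.  185.5] [ 0.4876 -0.0245  0.1992] 0.004193492557373924 in tool [ 0.0164  0.0053 -0.0301]
[292.125 215.375] [249.    186.025] [ 0.4888 -0.0233  0.1978] 0.007537258232401225 in tool [ 0.0162  0.0042 -0.0281]
[array([224.9973, 289.2241]), array([162.4202, 327.7494]), array([131.2363, 273.3572]), array([191.296 , 238.8639]), array([354.5105, 178.9731])]
```

```bash
python3 - <<'E'
from h import *
Rt=toolR(VY,np.radians(45)); p=np.array([.4966,-.0181,.1664])
def onplane(n,uv,x):
    c,d=ray(n,uv); c=Rt.T@(c-p); d=Rt.T@d; return c+d*(x-c[0])/d[0]
for x in(-.016,-.008,0,.008,.016): print(x,"scene tip",onplane("scene",(249,185.8),x),"top tip",onplane("top",(292.8,215.6),x))
K,r,t=cam("scene");print("cam pos scene",-r.T@t);K,r,t=cam("top");print(-r.T@t)
# start image: tool tips at start
s0=[.19473,-.54045,.18771];print(proj("scene",s0),proj("top",s0))
E
python3 -c "
import cv2,numpy as np
a=cv2.imread('pics/scene0.png')[90:190,0:90];b=cv2.imread('pics/top0.png')[260:360,470:560]
f=lambda q:cv2.convertScaleAbs(cv2.resize(q,None,fx=4.4,fy=4.4,interpolation=cv2.INTER_CUBIC),alpha=1.8)
cv2.imwrite('pics/st.png',np.hstack([f(a),f(b)]))"
```

```text
-0.016 scene tip [-0.016   0.0001 -0.0235] top tip [-0.016   0.0075  0.0195]
-0.008 scene tip [-0.008   0.002  -0.0251] top tip [-0.008   0.0062  0.0079]
0 scene tip [ 0.      0.0038 -0.0267] top tip [ 0.      0.0049 -0.0037]
0.008 scene tip [ 0.008   0.0057 -0.0283] top tip [ 0.008   0.0036 -0.0153]
0.016 scene tip [ 0.016   0.0076 -0.0299] top tip [ 0.016   0.0024 -0.0269]
cam pos scene [ 1.2787 -0.2489  1.3434]
[0.2868 0.0519 1.2421]
[ 45.1142 168.3282] [517.8845 305.7949]
```

View pics/st.png

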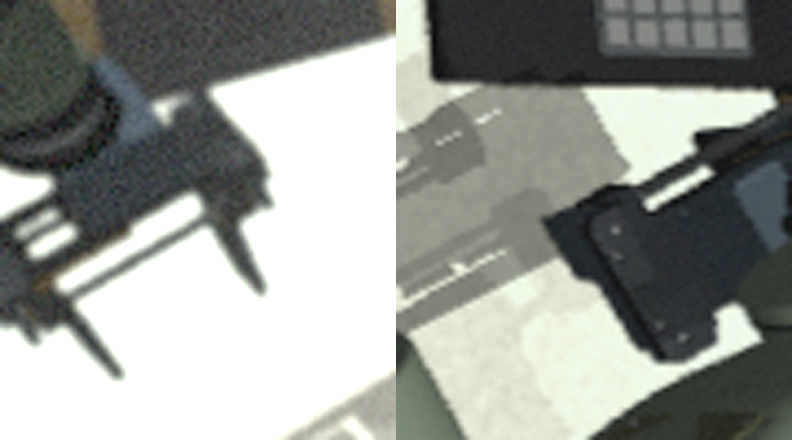

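```bash
python3 -c "
import cv2,numpy as np
f=lambda q:cv2.convertScaleAbs(cv2.resize(q,None,fx=8,fy=8,interpolation=cv2.INTER_CUBIC),alpha=1.0)
a=cv2.imread('pics/s1.png')[150:220,210:300];cv2.imwrite('pics/st2.png',f(a))"
```

```text
(no output)
```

View pics/st2.png

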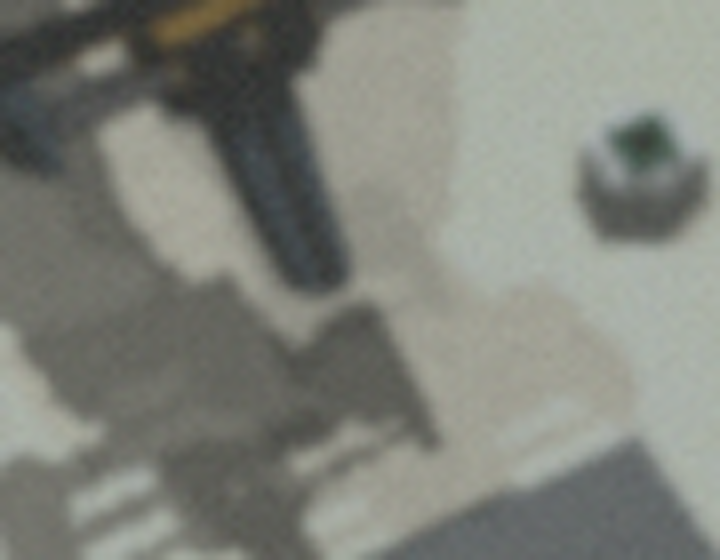

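```bash
python3 - <<'E'
from h import *
p=np.array([.19473,-.54045,.18771]); Rt=R.from_quat([.98509,.17204,-.00013,-.00087]).as_matrix()
for d in(0,-.015,-.03):
  for x in(-.016,0,.016):
    print(d,x,[proj("scene",p+Rt@np.array([x,s*.0455,d])) for s in(1,-1)])
im=robot.capture("scene")[:,:,::-1];cv2.imwrite("pics/s5.png",im)
st()
E
python3 -c "
import cv2
a=cv2.imread('pics/s5.png')[120:280,170:340];cv2.imwrite('pics/s5c.png',cv2.resize(a,None,fx=3.7,fy=3.7,interpolation=cv2.INTER_CUBIC))"
```

```text
0 -0.016 [array([ 27.8607, 173.7226]), array([ 56.626 , 156.6203])]
0 0 [array([ 30.5346, 177.0522]), array([ 59.3667, 159.7999])]
0 0.016 [array([ 33.2328, 180.412 ]), array([ 62.1316, 163.0076])]
-0.015 -0.016 [array([ 25.5824, 170.5304]), array([ 54.6457, 153.3533])]
-0.015 0 [array([ 28.2695, 173.8749]), array([ 57.4012, 156.5458])]
-0.015 0.016 [array([ 30.9812, 177.2499]), array([ 60.1813, 159.7668])]
-0.03 -0.016 [array([ 23.2637, 167.2817]), array([ 52.6311, 150.0298])]
-0.03 0 [array([ 25.964 , 170.6411]), array([ 55.4016, 153.2351])]
-0.03 0.016 [array([ 28.6893, 174.0313]), array([ 58.1969, 156.4693])]
4.8167 [ 0.5968 -0.004   0.0365] [[0.7016356315654778, 0.08633075438978195, 0.707286675517222], [0.7022515792758792, 0.08425813327896788, -0.7069252339398256]] F [ 0.4622  0.07   -1.147 ] M [-0.055   0.4379  0.0058] 0.0003664916166062356 q [-0.1332  0.3789  2.3963  2.7122  0.4386 -1.3605]
```

View pics/s5c.png

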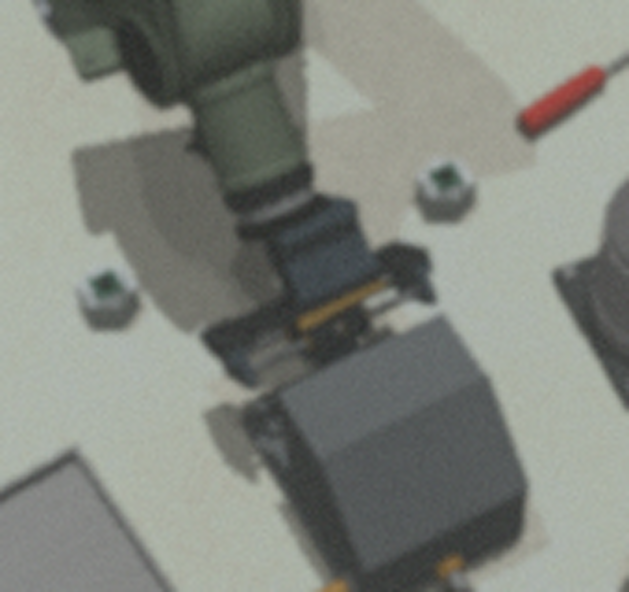

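```bash
python3 -c "
import cv2
a=cv2.imread('pics/t1.png')[190:260,255:350];cv2.imwrite('pics/t1c.png',cv2.convertScaleAbs(cv2.resize(a,None,fx=8,fy=8,interpolation=cv2.INTER_CUBIC),alpha=1.6))"
```

```text
(no output)
```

View pics/t1c.png

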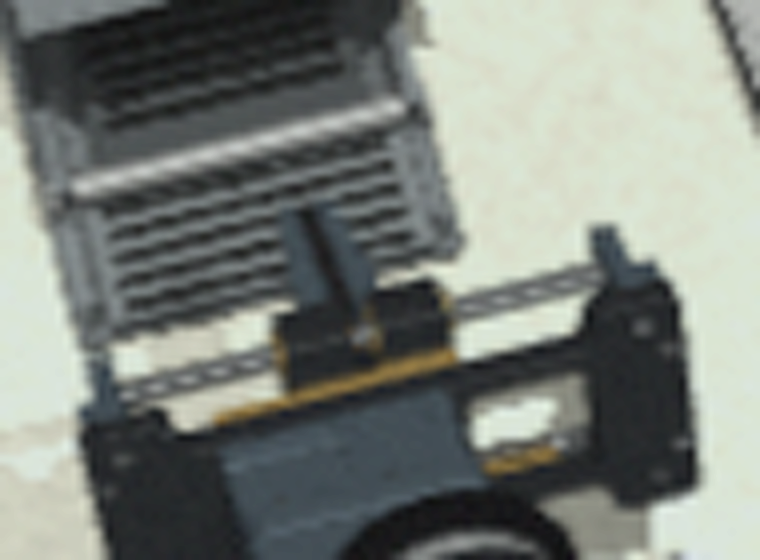

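```bash
python3 -c "
import cv2
a=cv2.imread('pics/s1.png')[115:200,190:290];cv2.imwrite('pics/s1c.png',cv2.convertScaleAbs(cv2.resize(a,None,fx=7,fy=7,interpolation=cv2.INTER_CUBIC),alpha=1.4))"
```

```text
(no output)
```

View pics/s1c.png

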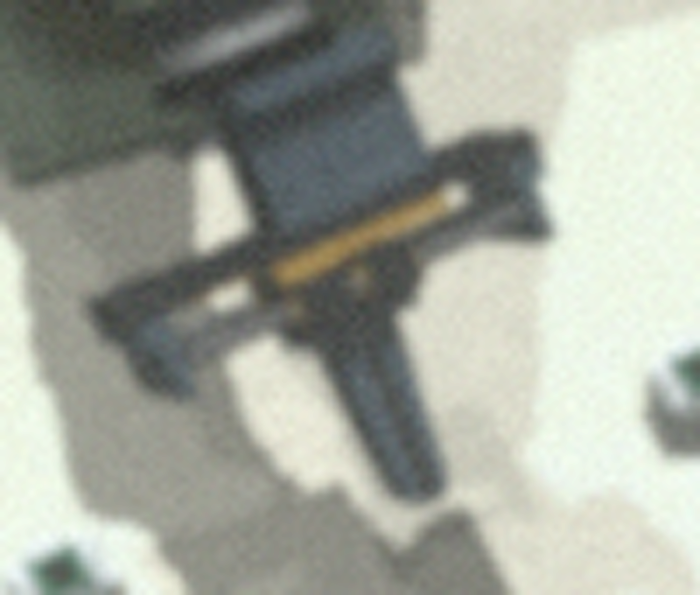

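```bash
python3 - <<'E'
from h import *
Rt=toolR(VY,np.radians(45)); p=np.array([.4966,-.0181,.1664])
C=lambda u,v:(u/8+255-.4,v/8+190-.4)
S=lambda u,v:(u/7+190-.4,v/7+115-.4)
for n,a,b in [("tab-y",C(605,230),S(185,392)),("tab+y",C(97,358),S(548,235)),("or-y",C(455,352),S(275,278)),("or+y",C(215,418),S(452,192)),("tip",C(310,207),S(422,497))]:
    q,e=tri(a,b); print(n,q,e,"tool",Rt.T@(q-p))
E
```

```text
tab-y [ 0.4569 -0.1034  0.2702] 0.0002855286357955709 tool [ 0.0382  0.0799 -0.1085]
tab+y [0.4386 0.051  0.2692] 0.00047949549648665764 tool [ 0.0379 -0.0756 -0.1075]
or-y [ 0.425  -0.0542  0.2782] 0.0025840643208767033 tool [ 0.0258  0.0272 -0.1324]
or+y [0.4149 0.0201 0.2833] 0.0019480385076999418 tool [ 0.0285 -0.0478 -0.1367]
tip [ 0.4886 -0.0235  0.1993] 0.0018849184361000237 tool [ 0.0172  0.0044 -0.0293]
```

The triangulated hand features (tips, rail ends at x = +38 mm) all sit about 29 mm further back along the tool axis than the reported TCP. At the start the seen tips agree with that too, so I'll correct for it. The missing contact is consistent with this.

```bash
cat >> h.py <<'E'
OFF=np.array([0,.002,-.029])
def delta(p,Rt):   # p = wanted true tip
    s=robot.read_state(); R0=R.from_quat(s['tool_rot'])
    tip=s['tcp_pos']+R0.as_matrix()@OFF; rep=np.array(p)-np.array(Rt)@OFF
    turn=(R0.inv()*R.from_matrix(Rt)).as_rotvec()/np.radians(6)
    print("row",np.r_[turn,R0.as_matrix().T@(rep-s['tcp_pos'])/.04].round(3),"t",s['time'],"tip",tip,"valve-local",VR.T@(tip-VO))
E
python3 - <<'E'
from h import *
Rt=toolR(VY,np.radians(45)); delta(vw(.002,0,.062),Rt);delta(vw(.002,0,.045),Rt)
E
```

```text
row [ 0.011 -0.002  0.01   0.45  -0.005  0.275] t 4.8167 tip [ 0.5767 -0.0084  0.057 ] valve-local [-0.0185 -0.0002  0.057 ]
row [ 0.011 -0.002  0.01   0.149 -0.006  0.575] t 4.8167 tip [ 0.5767 -0.0084  0.057 ] valve-local [-0.0185 -0.0002  0.057 ]
```

{"api": "drive_tool", "payload": {"rows": [[0,0,0,0.12,0,0.0,-1],[0,0,0,0.22,0,0.07,-1],[0,0,0,0.32,0,0.14,-1],[0,0,0,0.4,0,0.22,-1],[0,0,0,0.45,0,0.27,-1],[0,0,0,0.45,0,0.27,-1]]}}

```text
time: 5.32
tcp_pos: [0.6181, -0.0014, 0.0421]
tool_rot: [0.922, 0.056, 0.383, -0.022]
contact_force: [1.2, 0.1, -0.2]
finger_gap: 0.0004
```

{"api": "drive_tool", "payload": {"rows": [[0,0,0,-0.03,0,0.03,-1],[0,0,0,-0.06,0,0.06,-1],[0,0,0,-0.09,0,0.09,-1],[0,0,0,-0.09,0,0.09,-1]]}}

```text
time: 5.65
tcp_pos: [0.6176, -0.0014, 0.0374]
tool_rot: [0.922, 0.056, 0.383, -0.023]
contact_force: [-2.2, -0.0, 5.4]
finger_gap: 0.0002
```

Contact came at 5.4 N, with the corrected tip at z ≈ 58 mm as expected. I press slowly.

{"api": "drive_tool", "payload": {"rows": [[0,0,0,-0.02,0,0.02,-1],[0,0,0,-0.04,0,0.04,-1],[0,0,0,-0.06,0,0.06,-1],[0,0,0,-0.08,0,0.08,-1],[0,0,0,-0.1,0,0.1,-1],[0,0,0,-0.1,0,0.1,-1]]}}

```text
time: 6.15
tcp_pos: [0.6186, -0.0013, 0.0331]
tool_rot: [0.921, 0.056, 0.385, -0.023]
contact_force: [-3.4, -0.1, 9.8]
finger_gap: 0.0001
```

{"api": "drive_tool", "payload": {"rows": [[0,0,0,-0.01,0,0.01,-1],[0,0,0,-0.02,0,0.02,-1],[0,0,0,-0.03,0,0.03,-1],[0,0,0,-0.03,0,0.03,-1]]}}

```text
time: 6.48
tcp_pos: [0.6188, -0.0013, 0.0319]
tool_rot: [0.921, 0.056, 0.385, -0.023]
contact_force: [-4.0, 1.0, 10.3]
finger_gap: 0.0001
```

{"api": "drive_tool", "payload": {"rows": [[0,0,0,-0.015,0,0.015,-1],[0,0,0,-0.03,0,0.03,-1],[0,0,0,-0.045,0,0.045,-1],[0,0,0,-0.06,0,0.06,-1],[0,0,0,-0.06,0,0.06,-1]]}}

```text
time: 6.9
tcp_pos: [0.6194, -0.0012, 0.0291]
tool_rot: [0.92, 0.056, 0.386, -0.023]
contact_force: [-5.0, 1.5, 13.6]
finger_gap: 0.0006
```

{"api": "drive_tool", "payload": {"rows": [[0,0,0,-0.01,0,0.01,-1],[0,0,0,-0.02,0,0.02,-1],[0,0,0,-0.02,0,0.02,-1]]}}

```text
time: 7.15
tcp_pos: [0.6195, -0.0013, 0.0282]
tool_rot: [0.92, 0.056, 0.386, -0.023]
contact_force: [-5.0, 0.3, 14.6]
finger_gap: 0.0003
```

{"api": "drive_tool", "payload": {"rows": [[0,0,0,-0.015,0,0.015,-1],[0,0,0,-0.03,0,0.03,-1],[0,0,0,-0.03,0,0.03,-1]]}}

```text
time: 7.4
tcp_pos: [0.6197, -0.0012, 0.0275]
tool_rot: [0.92, 0.056, 0.387, -0.023]
contact_force: [-9.1, -0.5, 20.3]
finger_gap: 0.0004
```

{"api": "drive_tool", "payload": {"rows": [[0,0,0,-0.015,0,0.015,-1],[0,0,0,-0.03,0,0.03,-1],[0,0,0,-0.03,0,0.03,-1]]}}

```text
time: 7.65
tcp_pos: [0.6199, -0.0012, 0.0272]
tool_rot: [0.919, 0.056, 0.389, -0.023]
contact_force: [-15.0, -0.7, 30.8]
finger_gap: 0.0008
```

The stop is reached: force jumped from 15 to 31 N over 1 mm with no further travel, about 10.8 mm in all. I ease off slightly and hold.

{"api": "drive_tool", "payload": {"rows": [[0,0,0,0.01,0,-0.01,-1],[0,0,0,0.01,0,-0.01,-1],[0,0,0,0.01,0,-0.01,-1],[0,0,0,0.01,0,-0.01,-1],[0,0,0,0.01,0,-0.01,-1],[0,0,0,0.01,0,-0.01,-1],[0,0,0,0.01,0,-0.01,-1],[0,0,0,0.01,0,-0.01,-1],[0,0,0,0.01,0,-0.01,-1],[0,0,0,0.01,0,-0.01,-1],[0,0,0,0.01,0,-0.01,-1],[0,0,0,0.01,0,-0.01,-1]]}}

```text
time: 8.65
tcp_pos: [0.6198, -0.0012, 0.0274]
tool_rot: [0.92, 0.056, 0.388, -0.023]
contact_force: [-11.5, -1.3, 27.3]
finger_gap: 0.0002
```

{"api": "drive_tool", "payload": {"rows": [[0,0,0,0,0,0,-1],[0,0,0,0,0,0,-1],[0,0,0,0,0,0,-1],[0,0,0,0,0,0,-1],[0,0,0,0,0,0,-1],[0,0,0,0,0,0,-1],[0,0,0,0,0,0,-1],[0,0,0,0,0,0,-1],[0,0,0,0,0,0,-1],[0,0,0,0,0,0,-1],[0,0,0,0,0,0,-1],[0,0,0,0,0,0,-1]]}}

```text
time: 9.65
tcp_pos: [0.6198, -0.0012, 0.0273]
tool_rot: [0.92, 0.056, 0.388, -0.023]
contact_force: [-13.2, -1.2, 26.1]
finger_gap: 0.0003
```

{"api": "drive_tool", "payload": {"rows": [[0,0,0,0,0,0,-1],[0,0,0,0,0,0,-1],[0,0,0,0,0,0,-1],[0,0,0,0,0,0,-1],[0,0,0,0,0,0,-1],[0,0,0,0,0,0,-1]]}}

```text
time: 10.15
tcp_pos: [0.6198, -0.0012, 0.0274]
tool_rot: [0.92, 0.056, 0.388, -0.023]
contact_force: [-12.4, -1.3, 26.4]
finger_gap: 0.0005
```

```bash
python3 - <<'E'
from h import *
st()
im=robot.capture("top")[:,:,::-1]
a=cv2.imread("pics/top0.png")[180:225,250:315];b=im[180:225,250:315]
f=lambda q:cv2.convertScaleAbs(cv2.resize(q,None,fx=8,fy=8,interpolation=cv2.INTER_CUBIC),alpha=2.2)
cv2.imwrite("pics/cmp2.png",np.vstack([f(a)[:290],f(b)[:290]]))
E
```

```text
10.15 [ 0.6198 -0.0012  0.0274] [[0.6920359557390916, 0.08566238487397822, 0.7167622979635468], [0.711669130756921, 0.08531664949319112, -0.6973149343352287]] F [-12.3709  -1.2813  26.4433] M [ 0.2425 -1.0148  0.0818] 0.00047123426422465437 q [-0.1196  0.4254  2.3648  2.7527  0.4638 -1.3904]
```

View pics/cmp2.png

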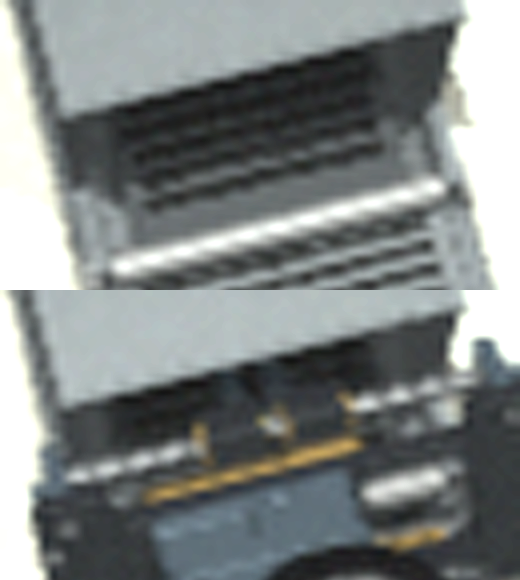

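The treadle is at the stop with a steady 26 N, held for more than 2.5 s. Now I let it up and withdraw along the tool axis.

{"api": "drive_tool", "payload": {"rows": [[0,0,0,0.03,0,-0.03,-1],[0,0,0,0.06,0,-0.06,-1],[0,0,0,0.1,0,-0.1,-1],[0,0,0,0.14,0,-0.14,-1],[0,0,0,0.18,0,-0.18,-1],[0,0,0,0.22,0,-0.22,-1],[0,0,0,0.26,0,-0.28,-1],[0,0,0,0.28,0,-0.4,-1],[0,0,0,0.28,0,-0.8,-1],[0,0,0,0.28,0,-1.3,-1],[0,0,0,0.28,0,-2.0,-1],[0,0,0,0.28,0,-2.7,-1]]}}

```text
time: 11.2
tcp_pos: [0.5473, -0.0098, 0.1054]
tool_rot: [0.923, 0.056, 0.381, -0.022]
contact_force: [-0.3, 1.6, -0.5]
finger_gap: 0.0
```

{"api": "drive_tool", "payload": {"rows": [[0,0,0,0,0,-0.7,0],[0,0,0,0,0,-1.4,0],[0,0,0,0,0,-2.0,0],[0,0,0,0,0,-2.0,0]]}}

```text
time: 11.53
tcp_pos: [0.4994, -0.0136, 0.1567]
tool_rot: [0.922, 0.057, 0.383, -0.025]
contact_force: [-0.0, 0.6, -0.1]
finger_gap: 0.0239
```

```bash
python3 - <<'E'
from h import *
st()
im=robot.capture("top")[:,:,::-1]; cv2.imwrite("pics/t6.png",im)
a=cv2.imread("pics/top0.png")[180:225,250:315];b=im[180:225,250:315]
f=lambda q:cv2.convertScaleAbs(cv2.resize(q,None,fx=8,fy=8,interpolation=cv2.INTER_CUBIC),alpha=2.2)
cv2.imwrite("pics/cmp3.png",np.vstack([f(a)[:290],f(b)[:290]]))
H=np.array([.543,.2795,0])
for z in(.25,): delta([.543,.2795,z],toolR(.1))
E
```

```text
11.5333 [ 0.4994 -0.0136  0.1567] [[0.7003366798173437, 0.08596941587506306, 0.7086168177770833], [0.702842023720524, 0.09032678676528566, -0.7055878125967717]] F [-0.0108  0.613  -0.0837] M [-0.0265  0.4743  0.0079] 0.023946783742226228 q [-0.2321 -0.0312  2.4156  1.56    0.2523 -0.2444]
row [-0.103 -7.535  0.227  2.54  -7.188  0.333] t 11.5833 tip [ 0.4782 -0.0184  0.1785] valve-local [-0.1174  0.0017  0.1785]
```

View pics/cmp3.png

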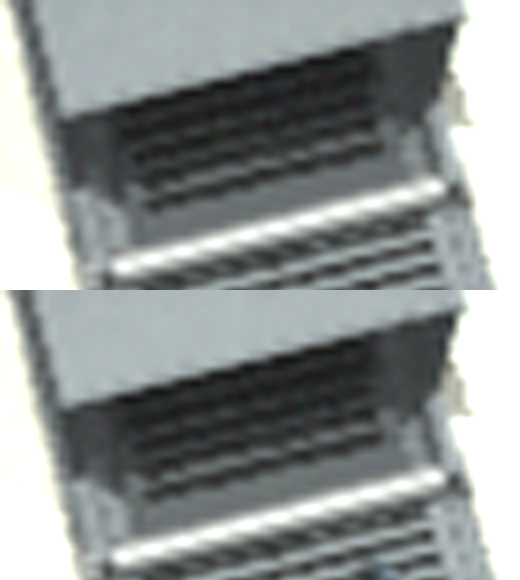

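The treadle ribs are back at their rest position, the same as in the first picture. On to the cover.

{"api": "drive_tool", "payload": {"rows": [[0,-0.8,0,0.6,-0.5,-0.5,0],[0,-1.8,0,1.2,-1.2,-0.8,0],[0,-2.8,0.1,1.6,-2.0,-0.8,0],[0,-3.8,0.1,1.9,-2.9,-0.7,0],[-0.1,-4.8,0.1,2.1,-3.8,-0.5,0],[-0.1,-5.8,0.2,2.3,-4.7,-0.3,0],[-0.1,-6.7,0.2,2.4,-5.6,0,0],[-0.1,-7.53,0.23,2.5,-6.4,0.2,0],[-0.1,-7.53,0.23,2.54,-7.0,0.3,0],[-0.1,-7.53,0.23,2.54,-7.19,0.33,0],[-0.1,-7.53,0.23,2.54,-7.19,0.33,0],[-0.1,-7.53,0.23,2.54,-7.19,0.33,0]]}}

```text
time: 12.58
tcp_pos: [0.5364, 0.2429, 0.2129]
tool_rot: [0.995, 0.064, 0.078, -0.029]
contact_force: [1.8, 0.4, 0.5]
finger_gap: 0.0456
```

```bash
python3 - <<'E'
from h import *
st(); delta([.543,.2795,.25],toolR(.105)); delta([.543,.2795,.20],toolR(.105))
im=robot.capture("scene")[:,:,::-1]; cv2.imwrite("pics/s7.png",cv2.resize(im[100:240,270:430],None,fx=5,fy=4.2*5/4.2,interpolation=cv2.INTER_CUBIC)[:600])
p=np.array(robot.read_state()['tcp_pos']);Rt=R.from_quat(robot.read_state()['tool_rot']).as_matrix()
for g in(-.029,0):
  print(g,[(proj("scene",p+Rt@np.array([x,s*(robot.read_state()['finger_gap']/2),g]))-[270,100])*5 for s in(1,-1) for x in (.016,-.016)])
E
```

```text
12.5833 [0.5364 0.2429 0.2129] [[0.9798210722148961, 0.12260801620923993, 0.15785417576005548], [0.15053816094713615, 0.06685974545588827, -0.9863407304457361]] F [1.8001 0.3861 0.4874] M [-0.0043  0.0641 -0.0222] 0.04564463804381332 q [0.4044 0.2355 1.6339 0.0025 1.1067 1.846 ]
row [-0.469 -1.509  0.222  0.307 -0.943 -0.112] t 12.5833 tip [0.5323 0.239  0.2414] valve-local [-0.0327  0.2508  0.2414]
row [-0.469 -1.509  0.222  0.11  -0.884  1.121] t 12.5833 tip [0.5323 0.239  0.2414] valve-local [-0.0327  0.2508  0.2414]
-0.029 [array([381.3965, 329.9267]), array([348.4344, 296.4021]), array([450.713, 293.285]), array([417.0428, 260.5064])]
0 [array([383.4882, 366.296 ]), array([351.0103, 332.7991]), array([451.7047, 329.9629]), array([418.5409, 297.1962])]
```

View pics/s7.png

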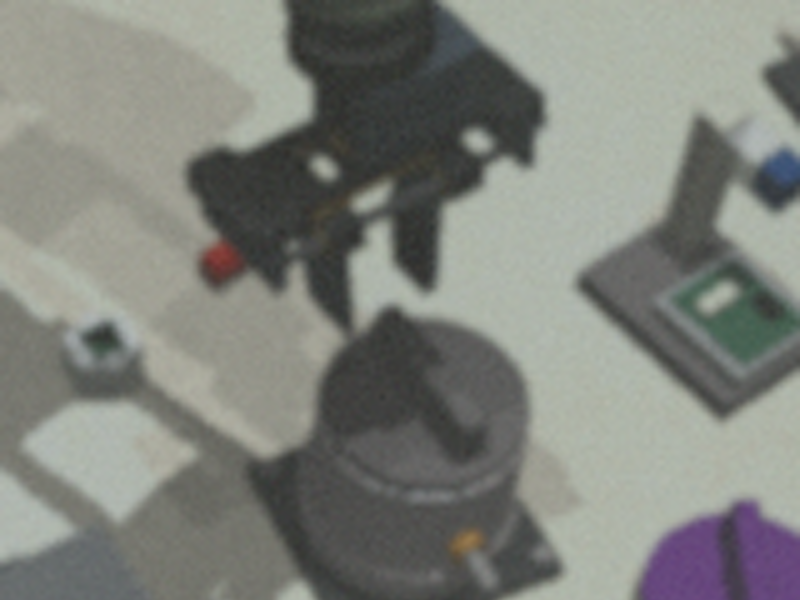

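{"api": "drive_tool", "payload": {"rows": [[-0.23,-0.75,0.11,0.15,-0.47,-0.05,0],[-0.47,-1.5,0.22,0.3,-0.94,-0.1,0],[-0.47,-1.5,0.22,0.3,-0.94,-0.1,0],[-0.47,-1.5,0.22,0.3,-0.94,-0.1,0],[-0.47,-1.5,0.22,0.3,-0.94,-0.1,0]]}}

```text
time: 13.05
tcp_pos: [0.5428, 0.279, 0.2185]
tool_rot: [0.999, 0.053, 0.002, -0.001]
contact_force: [-0.4, 0.1, 0.7]
finger_gap: 0.0455
```

```bash
python3 - <<'E'
from h import *
st(); delta([.543,.2795,.25],toolR(.105)); delta([.543,.2795,.20],toolR(.105))
s=robot.read_state();print(s['joint_velocities'])
im=robot.capture("scene")[:,:,::-1]; im2=robot.capture("top")[:,:,::-1]
p=np.array(s['tcp_pos']);Rt=R.from_quat(s['tool_rot']).as_matrix()
print([(proj("scene",p+Rt@np.array([x,s_*(s['finger_gap']/2),g]))-[300,90]+.5)*5.5 for g in(-.029,0) for s_ in(1,-1) for x in (.016,-.016)])
print([(proj("scene",p+Rt@np.array([.038,s_*.089,g]))-[300,90]+.5)*5.5 for g in(-.079-.029,-.079) for s_ in(1,-1)])
cv2.imwrite("pics/s8.png",cv2.resize(im[90:190,300:440],None,fx=5.5,fy=5.5,interpolation=cv2.INTER_CUBIC)); cv2.imwrite("pics/t8.png",im2)
E
```

```text
13.05 [0.5428 0.279  0.2185] [[0.9943886234753347, 0.10572933425458525, 0.003545896348094623], [0.0034088222911385843, 0.00147714702892216, -0.9999930989598091]] F [-0.3846  0.0655  0.7331] M [-0.0159  0.0301  0.0827] 0.04552383041727758 q [ 0.456   0.3578  1.4316 -0.0002  1.3485  1.9209]
row [-0.011 -0.034  0.009  0.006 -0.062 -0.062] t 13.05 tip [0.5429 0.277  0.2475] valve-local [-0.0175  0.2872  0.2475]
row [-0.011 -0.034  0.009  0.002 -0.061  1.188] t 13.05 tip [0.5429 0.277  0.2475] valve-local [-0.0175  0.2872  0.2475]
[-0.011  -0.0359  0.017  -0.0102  0.0039  0.0133]
[array([307.2233, 400.5512]), array([272.0233, 356.523 ]), array([383.8378, 365.4616]), array([348.0899, 322.1821]), array([300.8743, 436.3298]), array([266.3427, 392.6628]), array([376.2328, 401.545 ]), array([341.1706, 358.608 ])]
[array([231.7688, 382.2328]), array([547.2961, 239.5279]), array([226.3591, 420.8986]), array([536.4439, 279.4392])]
```

View pics/s8.png

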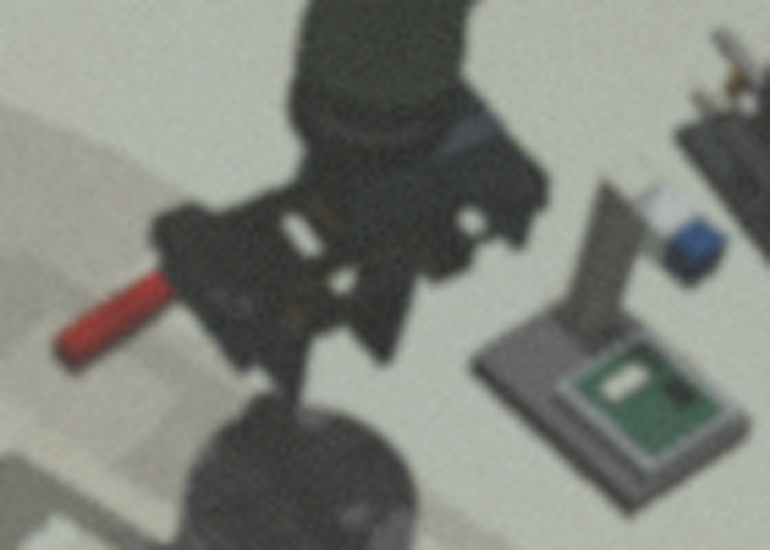

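View pics/t8.png

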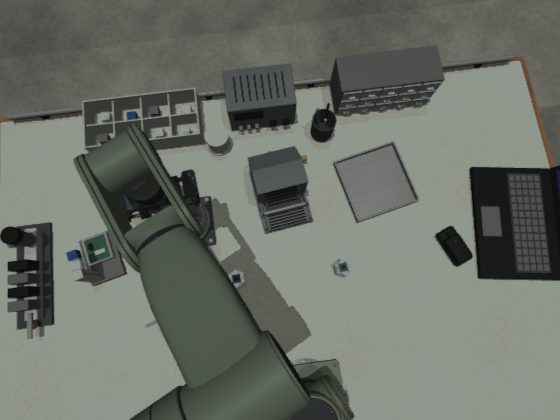

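The arm has settled. Fingertips are at (298,400) and (387,360) in the crop, against (307,400) and (384,365) predicted with the 29 mm correction, so the offset is confirmed. Now down onto the bar.

{"api": "drive_tool", "payload": {"rows": [[0,0,0,0,-0.03,0.3,0],[0,0,0,0,-0.06,0.7,0],[0,0,0,0,-0.06,1.1,0],[0,0,0,0,-0.06,1.4,0],[0,0,0,0,-0.06,1.6,0],[0,0,0,0,-0.06,1.7,0],[0,0,0,0,-0.06,1.8,0]]}}

```text
time: 13.73
tcp_pos: [0.544, 0.281, 0.1486]
tool_rot: [0.999, 0.052, 0.004, -0.001]
contact_force: [0.4, -0.6, -0.3]
finger_gap: 0.0457
```

{"api": "drive_tool", "payload": {"rows": [[0,0,0,0,0,0.15,0],[0,0,0,0,0,0.3,0],[0,0,0,0,0,0.42,0],[0,0,0,0,0,0.54,0],[0,0,0,0,0,0.66,0],[0,0,0,0,0,0.7,0],[0,0,0,0,0,0.7,0]]}}

```text
time: 14.32
tcp_pos: [0.544, 0.2814, 0.1195]
tool_rot: [0.999, 0.052, 0.003, -0.0]
contact_force: [-0.0, 0.6, 0.1]
finger_gap: 0.0456
```

```bash
python3 - <<'E'
from h import *
st(); delta([.543,.2795,.147],toolR(.105))
im=robot.capture("scene")[:,:,::-1]
cv2.imwrite("pics/s9.png",cv2.convertScaleAbs(cv2.resize(im[115:225,290:420],None,fx=5.4,fy=5.4,interpolation=cv2.INTER_CUBIC),alpha=1.5))
E
```

```text
14.3167 [0.544  0.2814 0.1195] [[0.9945561164446748, 0.10405691202245486, 0.005503662674784633], [0.005480526047587868, 0.0005082661575026878, -0.9999848526351562]] F [-0.0482  0.6314  0.1112] M [0.0433 0.0119 0.0031] 0.04555152578490935 q [ 0.4598  0.4237  1.5838 -0.0022  1.1289  1.9273]
row [ 0.001 -0.053 -0.007 -0.03  -0.004  0.037] t 14.3167 tip [0.544  0.2794 0.1485] valve-local [-0.0161  0.2895  0.1485]
```

View pics/s9.png

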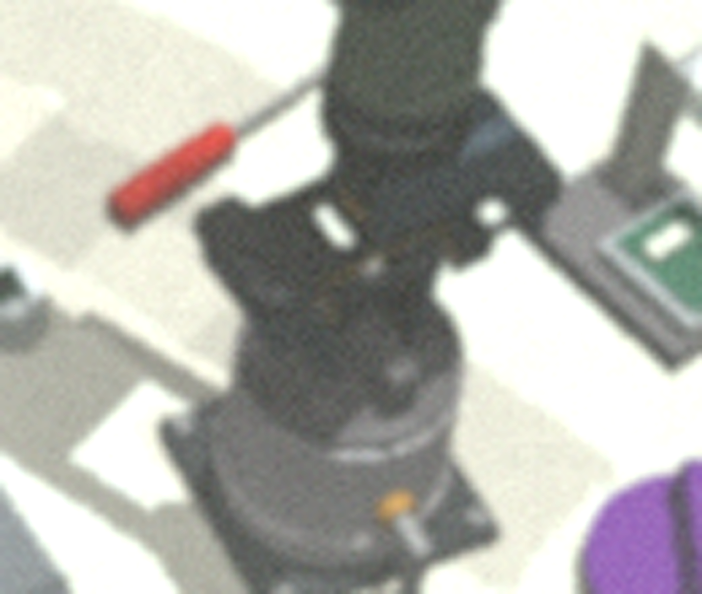

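{"api": "drive_tool", "payload": {"rows": [[0,0,0,0,0,0.04,0],[0,0,0,0,0,0.04,-0.4],[0,0,0,0,0,0.04,-1],[0,0,0,0,0,0.04,-1],[0,0,0,0,0,0.04,-1],[0,0,0,0,0,0.04,-1]], "force": 25}}

```text
time: 14.87
tcp_pos: [0.5444, 0.2814, 0.1187]
tool_rot: [0.999, 0.052, 0.003, -0.0]
contact_force: [1.2, 0.3, 0.8]
finger_gap: 0.0177
```

```bash
python3 - <<'E'
from h import *
st()
E
```

```text
14.8667 [0.5444 0.2814 0.1187] [[0.9945579765746679, 0.10396247962981921, 0.006799563289054671], [0.006744021709402588, 0.0008857561559817026, -0.9999768665360291]] F [1.2442 0.3445 0.8493] M [-0.0473  0.0695 -0.0787] 0.017741005687555735 q [ 0.4597  0.4242  1.5852 -0.0024  1.1257  1.9274]
```

The bar is gripped (17.7 mm). I turn it anticlockwise, which is negative about tool z.

{"api": "drive_tool", "payload": {"rows": [[0,0,-0.4,0,0,0,-1],[0,0,-1.1,0,0,0,-1],[0,0,-1.9,0,0,0,-1],[0,0,-2.7,0,0,0,-1],[0,0,-3.5,0,0,0,-1],[0,0,-4.3,0,0,0,-1],[0,0,-5.1,0,0,0,-1],[0,0,-5.9,0,0,0,-1],[0,0,-6.5,0,0,0,-1],[0,0,-6.5,0,0,0,-1]]}}

```text
time: 15.7
tcp_pos: [0.5444, 0.2819, 0.1187]
tool_rot: [0.924, 0.383, 0.003, 0.0]
contact_force: [0.5, 0.9, 1.3]
finger_gap: 0.0176
```

```bash
python3 - <<'E'
from h import *
st()
E
```

```text
15.7 [0.5444 0.2819 0.1187] [[0.706875270047692, 0.7073120601536944, 0.006082939761276039], [0.00679157608214609, 0.001812484720185623, -0.9999752943915462]] F [0.4521 0.94   1.3441] M [0.2514 0.0808 0.0257] 0.017599033110304942 q [ 0.4598  0.4243  1.585  -0.0015  1.1254  1.2456]
```

{"api": "drive_tool", "payload": {"rows": [[0,0,-0.4,0,0,0,-1],[0,0,-1.1,0,0,0,-1],[0,0,-1.9,0,0,0,-1],[0,0,-2.7,0,0,0,-1],[0,0,-3.5,0,0,0,-1],[0,0,-4.2,0,0,0,-1],[0,0,-4.9,0,0,0,-1],[0,0,-5.5,0,0,0,-1],[0,0,-5.9,0,0,0,-1],[0,0,-5.9,0,0,0,-1]]}}

```text
time: 16.53
tcp_pos: [0.5446, 0.2822, 0.1188]
tool_rot: [0.764, 0.645, 0.004, 0.001]
contact_force: [0.2, 1.6, 0.2]
finger_gap: 0.0179
```

```bash
python3 - <<'E'
from h import *
st()
im=robot.capture("scene")[:,:,::-1]
cv2.imwrite("pics/s10.png",cv2.convertScaleAbs(cv2.resize(im[115:225,290:420],None,fx=5.4,fy=5.4,interpolation=cv2.INTER_CUBIC),alpha=1.8))
E
```

```text
16.5333 [0.5446 0.2822 0.1188] [[0.1684885605851618, 0.9856971812309242, 0.0035597563611859395], [0.007166678097358404, 0.0023862820911700615, -0.9999714717844856]] F [0.1529 1.602  0.2193] M [ 0.4229  0.1093 -0.0809] 0.0179457765694014 q [ 0.46    0.4243  1.5847 -0.0012  1.1251  0.6298]
```

View pics/s10.png

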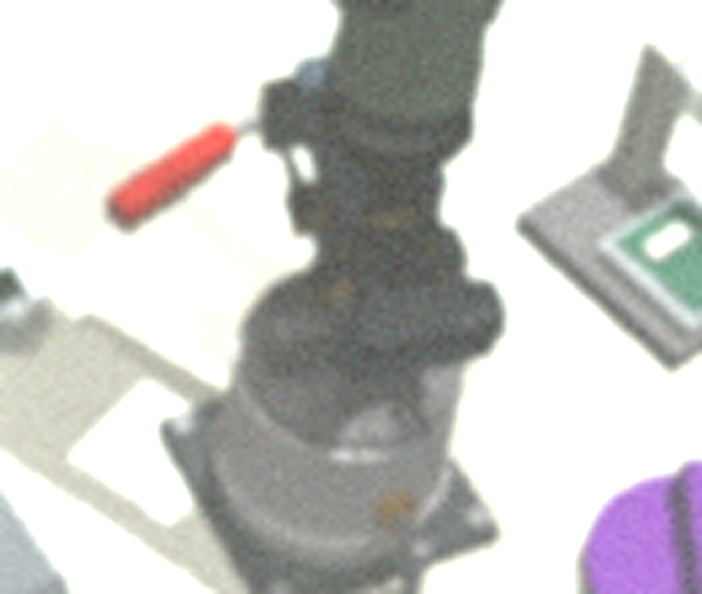

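The hand and bar now stand at yaw 1.40 rad, inside the free range of 1.2 to 1.5. I test-lift gently.

{"api": "drive_tool", "payload": {"rows": [[0,0,0,0,0,-0.04,-1],[0,0,0,0,0,-0.08,-1],[0,0,0,0,0,-0.12,-1],[0,0,0,0,0,-0.16,-1],[0,0,0,0,0,-0.2,-1],[0,0,0,0,0,-0.2,-1]], "force": 35}}

```text
time: 17.08
tcp_pos: [0.5443, 0.2814, 0.1267]
tool_rot: [0.764, 0.645, 0.003, 0.002]
contact_force: [0.8, 0.0, -4.6]
finger_gap: 0.0178
```

Fz of −4.6 N is about 0.47 kg, so the cover is free. I lift on.

{"api": "drive_tool", "payload": {"rows": [[0,0,0,0,0,-0.1,-1],[0,0,0,0,0,-0.25,-1],[0,0,0,0,0,-0.45,-1],[0,0,0,0,0,-0.7,-1],[0,0,0,0,0,-1.0,-1],[0,0,0,0,0,-1.4,-1],[0,0,0,0,0,-1.8,-1],[0,0,0,0,0,-2.2,-1],[0,0,0,0,0,-2.4,-1],[0,0,0,0,0,-2.5,-1],[0,0,0,0,0,-2.5,-1]]}}

```text
time: 18.0
tcp_pos: [0.544, 0.2816, 0.2278]
tool_rot: [0.764, 0.645, 0.004, 0.002]
contact_force: [0.1, -0.4, -4.3]
finger_gap: 0.0176
```

```bash
python3 - <<'E'
from h import *
st()
for n in("scene","top"): cv2.imwrite(f"pics/{n}11.png",robot.capture(n)[:,:,::-1])
Rt=toolR(1.42)
delta([.597,-.296,.247],Rt); delta([.55,-.02,.247],Rt)
E
```

```text
18.0 [0.544  0.2816 0.2278] [[0.1672585741546301, 0.9859073414516535, 0.0033590837282116565], [0.008516229525144315, 0.001962195593393401, -0.9999618110823677]] F [ 0.1208 -0.3649 -4.3406] M [-0.0666 -0.1126  0.0436] 0.01764649827012896 q [ 0.4601  0.3545  1.4136 -0.0021  1.365   0.6286]
row [  0.05   -0.012  -0.165 -14.003   3.69    0.198] t 18.1 tip [0.545  0.2809 0.2549] valve-local [-0.015   0.2908  0.2549]
row [ 0.05  -0.012 -0.165 -7.397  1.377  0.194] t 18.1 tip [0.545  0.2809 0.2549] valve-local [-0.015   0.2908  0.2549]
```

View pics/scene11.png

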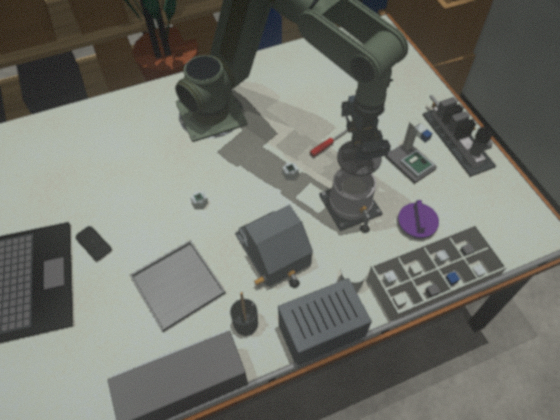

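The cover is in the hand at about (360,155), with the housing standing unmoved below. I carry it over to the tray.

{"api": "drive_tool", "payload": {"rows": [[0,0,0,-0.2,0.05,0,-1],[0,0,0,-0.6,0.16,0,-1],[0,0,0,-1.2,0.32,0,-1],[0,0,0,-1.9,0.5,0,-1],[0,0,0,-2.6,0.69,0,-1],[0,0,0,-3.3,0.87,0,-1],[0,0,0,-4.0,1.05,0,-1],[0,0,0,-4.7,1.24,0,-1],[0,0,0,-5.4,1.42,0,-1],[0,0,0,-6.1,1.61,0,-1],[0,0,0,-6.8,1.79,0,-1],[0,0,0,-7.5,1.98,0,-1]]}}

```text
time: 19.1
tcp_pos: [0.5706, -0.0296, 0.2255]
tool_rot: [0.764, 0.645, 0.002, 0.001]
contact_force: [0.3, 0.1, -4.6]
finger_gap: 0.0178
```

{"api": "drive_tool", "payload": {"rows": [[0,0,0,-0.7,0.18,0,-1],[0,0,0,-1.4,0.37,0,-1],[0,0,0,-2.1,0.55,0,-1],[0,0,0,-2.8,0.74,0,-1],[0,0,0,-3.5,0.92,0,-1],[0,0,0,-4.2,1.11,0,-1],[0,0,0,-4.9,1.29,0,-1],[0,0,0,-5.5,1.45,0,-1],[0,0,0,-6.0,1.58,0,-1],[0,0,0,-6.3,1.66,0,-1],[0,0,0,-6.5,1.71,0,-1],[0,0,0,-6.5,1.71,0,-1]]}}

```text
time: 20.1
tcp_pos: [0.595, -0.2968, 0.2254]
tool_rot: [0.764, 0.645, 0.002, 0.001]
contact_force: [0.8, 0.4, -4.2]
finger_gap: 0.018
```

```bash
python3 - <<'E'
from h import *
s=robot.read_state();R0=R.from_quat(s['tool_rot']).as_matrix();st()
Rt=toolR(np.arctan2(R0[1,0],R0[0,0]))
delta([.597,-.296,.16],Rt)
for n in("scene","top"): cv2.imwrite(f"pics/{n}12.png",robot.capture(n)[:,:,::-1])
E
```

```text
20.1 [ 0.595  -0.2968  0.2254] [[0.1688510561214904, 0.9856394675011388, 0.002039840858751436], [0.005239094741856602, 0.0011720155497727883, -0.9999855890290805]] F [ 0.8362  0.3577 -4.1981] M [ 0.004  -0.0984 -0.0283] 0.018005476831844516 q [-0.4819  0.4452  1.2774  0.0035  1.4148 -0.3127]
row [ 0.047 -0.019 -0.     0.023 -0.015  2.359] t 20.1 tip [ 0.5968 -0.2971  0.2544] valve-local [-0.0334 -0.2892  0.2544]
```

View pics/scene12.png

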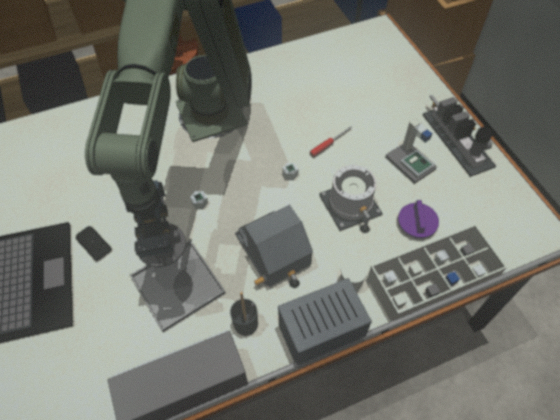

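The cover is over the tray, its shadow inside, and the housing at (353,190) shows the open bore. I lower it.

{"api": "drive_tool", "payload": {"rows": [[0,0,0,0,0,0.3,-1],[0,0,0,0,0,0.8,-1],[0,0,0,0,0,1.4,-1],[0,0,0,0,0,2.0,-1],[0,0,0,0,0,2.6,-1],[0,0,0,0,0,3.2,-1],[0,0,0,0,0,3.7,-1],[0,0,0,0,0,4.1,-1],[0,0,0,0,0,4.4,-1],[0,0,0,0,0,4.65,-1],[0,0,0,0,0,4.8,-1],[0,0,0,0,0,4.8,-1]]}}

```text
time: 21.2
tcp_pos: [0.5962, -0.2944, 0.0333]
tool_rot: [0.764, 0.645, 0.003, 0.001]
contact_force: [0.1, 0.7, -5.1]
finger_gap: 0.0177
```

{"api": "drive_tool", "payload": {"rows": [[0,0,0,0,0,0.05,-1],[0,0,0,0,0,0.1,-1],[0,0,0,0,0,0.15,-1],[0,0,0,0,0,0.2,-1],[0,0,0,0,0,0.24,-1],[0,0,0,0,0,0.27,-1],[0,0,0,0,0,0.27,-1]]}}

```text
time: 21.78
tcp_pos: [0.5966, -0.2951, 0.0232]
tool_rot: [0.764, 0.645, 0.003, 0.002]
contact_force: [0.5, 0.4, -4.6]
finger_gap: 0.0177
```

{"api": "drive_tool", "payload": {"rows": [[0,0,0,0,0,0.03,-1],[0,0,0,0,0,0.06,-1],[0,0,0,0,0,0.09,-1],[0,0,0,0,0,0.12,-1],[0,0,0,0,0,0.12,-1]]}}

```text
time: 22.2
tcp_pos: [0.5966, -0.295, 0.0183]
tool_rot: [0.764, 0.645, 0.003, 0.001]
contact_force: [-0.4, 0.5, -5.0]
finger_gap: 0.018
```

{"api": "drive_tool", "payload": {"rows": [[0,0,0,0,0,0.02,-1],[0,0,0,0,0,0.04,-1],[0,0,0,0,0,0.04,-1]]}}

```text
time: 22.45
tcp_pos: [0.5967, -0.2951, 0.0169]
tool_rot: [0.764, 0.645, 0.003, 0.002]
contact_force: [-0.1, 0.2, -4.6]
finger_gap: 0.0179
```

{"api": "drive_tool", "payload": {"rows": [[0,0,0,0,0,0.02,-1],[0,0,0,0,0,0.04,-1],[0,0,0,0,0,0.04,-1]]}}

```text
time: 22.7
tcp_pos: [0.597, -0.2953, 0.0164]
tool_rot: [0.764, 0.645, 0.003, 0.002]
contact_force: [-0.3, 0.5, 0.2]
finger_gap: 0.0178
```

{"api": "drive_tool", "payload": {"rows": [[0,0,0,0,0,0.02,-1],[0,0,0,0,0,0.02,-1]]}}

```text
time: 22.87
tcp_pos: [0.5972, -0.2955, 0.0162]
tool_rot: [0.764, 0.645, 0.003, 0.002]
contact_force: [-1.2, -0.1, 5.1]
finger_gap: 0.0176
```

The cover is seated at 0.0163, against 0.0167 predicted, and the floor carries its weight. I release and rise.

{"api": "drive_tool", "payload": {"rows": [[0,0,0,0,0,0,-0.5],[0,0,0,0,0,0,-0.2],[0,0,0,0,0,0,0],[0,0,0,0,0,0,0],[0,0,0,0,0,0,0],[0,0,0,0,0,0,0]]}}

```text
time: 23.37
tcp_pos: [0.5968, -0.2952, 0.0146]
tool_rot: [0.764, 0.645, 0.003, 0.002]
contact_force: [0.2, -0.1, -0.1]
finger_gap: 0.0451
```

{"api": "drive_tool", "payload": {"rows": [[0,0,0,0,0,-0.1,0],[0,0,0,0,0,-0.3,0],[0,0,0,0,0,-0.6,0],[0,0,0,0,0,-1.0,0],[0,0,0,0,0,-1.6,0],[0,0,0,0,0,-2.3,0],[0,0,0,0,0,-3.0,0],[0,0,0,0,0,-3.7,0],[0,0,0,0,0,-4.4,0],[0,0,0,0,0,-5.0,0],[0,0,0,0,0,-5.0,0]]}}

```text
time: 24.28
tcp_pos: [0.5981, -0.2967, 0.2228]
tool_rot: [0.764, 0.645, 0.005, 0.008]
contact_force: [0.9, -0.0, 0.7]
finger_gap: 0.0458
```

```bash
python3 - <<'E'
from h import *
st()
delta([.33,-.30,.26],toolR(1.4))
E
```

```text
24.2833 [ 0.5981 -0.2967  0.2228] [[0.16736106612643256, 0.9858938402946701, -0.0018997931602272693], [0.018211134264550382, -0.005018074792043484, -0.9998215708386072]] F [ 0.9481 -0.0013  0.7105] M [-0.0666 -0.1247 -0.0264] 0.045842222953841535 q [-0.4799  0.4422  1.2889  0.004   1.3921 -0.3125]
row [ 0.18   0.018  0.025 -1.202 -6.64  -0.329] t 24.2833 tip [ 0.5996 -0.2969  0.2518] valve-local [-0.0306 -0.2893  0.2518]
```

Backing off to clear the view for the final check.

{"api": "drive_tool", "payload": {"rows": [[0,0,0,-0.1,-0.6,0,0],[0,0,0,-0.2,-1.4,0,0],[0,0,0,-0.4,-2.2,0,0],[0,0,0,-0.6,-3.0,0,0],[0,0,0,-0.7,-3.8,0,0],[0,0,0,-0.9,-4.6,0,0],[0,0,0,-1.0,-5.3,0,0],[0,0,0,-1.1,-5.8,0,0],[0,0,0,-1.1,-6.0,0,0],[0,0,0,-1.1,-6.0,0,0],[0,0,0,-1.1,-6.0,0,0]]}}

```text
time: 25.2
tcp_pos: [0.3523, -0.2988, 0.2136]
tool_rot: [0.764, 0.645, 0.003, 0.003]
contact_force: [1.0, -0.1, 0.3]
finger_gap: 0.0456
```

```bash
python3 - <<'E'
from h import *
st()
for n in("scene","top"):
    im=robot.capture(n)[:,:,::-1]; cv2.imwrite(f"pics/{n}13.png",im)
E
```

```text
25.2 [ 0.3523 -0.2988  0.2136] [[0.16773399919005952, 0.9858309996739262, 0.0015954929071166917], [0.00823832474445811, 0.00021666144578282812, -0.999966040955003]] F [ 0.9724 -0.1012  0.2761] M [-0.0852 -0.0883  0.0096] 0.04555075690673102 q [-0.7328  0.1201  1.7657  0.006   1.2498 -0.5661]
```

View pics/scene13.png

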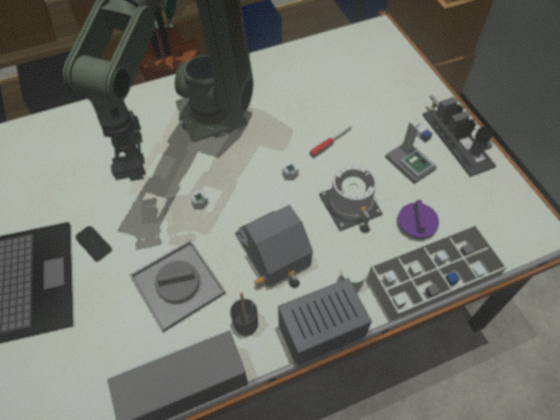

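View pics/top13.png

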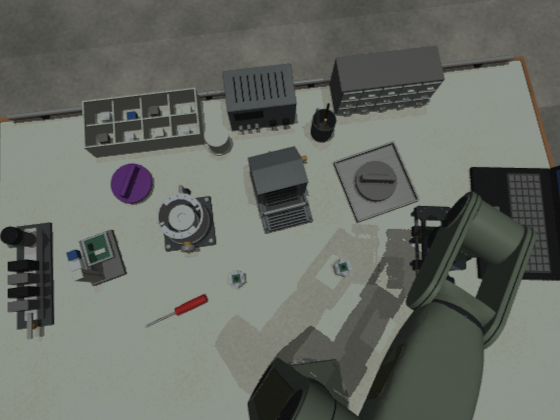

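The cover lies flat and handle up in the middle of the tray, at (376,181) in the top view. The housing is open with the filter element inside, and the sensors, mouse, screwdriver, cup and purple cover are at their first pixel positions. I hand in.

```bash
python3 -c "
from workcell import robot
print(robot.close_job())"
```

```text
the job is handed in; nothing more can be done
None
```

The job is done and handed in at about 25 s on the robot's clock; no verdict was given.

- **Foot valve:** I leaned the hand in 45° under the guard and pressed the treadle slowly. It first resisted at 5 N and met the stop after about 11 mm of travel. The force peaked near 31 N and I held it at 26–27 N for more than 2.5 s. After I let go, the picture shows it back at rest. That it was fully down I know only from force and travel, because the guard hid the treadle.
- **Cover:** I gripped it by the bar, turned it about 1.3 rad anticlockwise and lifted it free; the force showed about 0.47 kg. I lowered it until the tray floor carried it, then released. The last pictures show it flat in the middle of the tray, handle up, with the housing open.
- **Surroundings:** the bystanders and the purple look-alike appear where they were, by eye, and the robot is clear of everything.

**One disagreement:** the cameras put the fingertips about 29 mm short of the reported tool position along the tool axis. My first press therefore met nothing. I corrected for the offset from then on, and the contact heights at the treadle, the bar and the tray agreed with it to within about 3 mm.

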